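# Tip the parts tray and scoop brass knobs onto the scale

### The arm

A 6-joint arm with a two-finger parallel gripper is mounted at the origin on the work surface. World frame = base frame: x ahead of the robot, y to its left, z up, the work surface at z = 0. Lengths are in mm, angles in rad, forces in N, time in s.
With the tool pointing down it reaches from about 400 to 825 mm from the base axis. Payload 7 kg.
Tool frame: the origin (TCP) lies at the very end of the fingers, on their centre line; the grasp point (between the pads) lies 19 mm behind it; z points along the fingers, y is the direction in which the jaws open and shut (so a half turn about z gives the same grasp; the last joint's range is limited). The gripper opens to 88 mm and grips with 3 to 60 N. Pads are 19 mm wide; open, the fingers measure 130 mm over their backs; the gripper's body (78 mm by 193 mm) begins 47 mm behind the grasp point.
Start: joints at [-1.007, 0.359, 0.012, 0, -1.224, -0.288], TCP at [183.788, -649.475, 226.561] pointing down, gripper open.
Joint ranges: [-3.07, 3.07], [-1.43, 2.12], [-1.02, 1.25], [-3.03, 1.67], [-3.05, -0], [-3.03, 3.03]. Speed limits (rad/s): [2.39, 2.39, 3.01, 3.14, 3.14, 3.14].

### API

Orientations are given as a unit quaternion [x, y, z, w].
In Python, from plant import bot gives the robot as it stands. Calls block until the motion is done:
- bot.move_ptp(position, orientation): joint-space move of the TCP to a pose.
- bot.line_to(position, velocity=150, ori=None): straight line of the TCP; ori=None keeps the orientation; velocity is the mean speed in mm/s.
- bot.move_joints(angles): joint-space move.
- bot.move_gripper(opening, force=None): finger opening in mm; force is the grip in N (None keeps the last); returns when the fingers have stopped.
- bot.pause(seconds).
- bot.solve_ik(position, orientation): joint angles nearest the present ones, or None.
- bot.read_state(): the state.
- bot.camera(name): name is "side" or "top"; returns the picture (400x640x3 uint8, red, green, blue); there is no depth.
- bot.get_calibration(name): a dict with "fx", "fy", "cx", "cy" (pixels), "distortion" ([k1, k2, p1, p2, k3] as OpenCV has them; the pictures are not rectified), "view" (4x4, takes a point from world to camera coordinates). Camera axes: x right, y up, looking along -z (the intrinsics and any distortion apply to the point x, -y, -z); pixel columns grow to the right and rows downward; lengths in mm; the calibration is good to about 2 mm. A picture is of the moment at which its call begins. get_calibration takes no time and is no camera call.
A pose or a line that the arm cannot do raises bot.Unreachable and nothing moves.
- bot.close_job(): hands the job in, once; it reports no verdict.
The state is a dict: "t": time; "joint_pos": joint angles; "qvel": joint speeds; "tau": joint torques, N m; "tcp_pos": TCP position; "eef_rot": TCP orientation; "contact_force": force on the tool from outside, world axes, zero at the start; "moment": the same for the moment, N m; "width": finger opening in mm.
Only numpy, scipy, OpenCV 4.12 (cv2) and the standard library are available. Lean on these libraries where they do the work, as an engineer would, in place of code of your own. Each camera call takes 0.05 s, during which the arm holds its last target.

### The job

Lift the tray by its bar until it stands at its stop and stays there, so that the brass ball knobs run down and pile up at the low end, then scoop up at least four of the five with the hand scoop and stand the loaded scoop flat in the middle of the bench scale's pan, so they can be weighed. Do not touch the knobs with the gripper and let none fall on the bench; leave the tray tipped, and do not disturb the oil bottle and the mug.

Things in the scene. Friction and masses are not known exactly. Their poses are not given: they have to be found in the camera images.
- stand: Green fixed stand under the tray. Origin on the table right below the middle of the tray's hinge line; its x axis points (level) along the tray from the low, hinged end to the lifting bar, y across the tray, z up. The hinge axis is parallel to y, 30 mm above the table.
- tray (a joint): Tilt of the tray about its hinge, rad: 0 level (start), 0.45 fully tipped against its stop, bar end up. The hinge is stiff (friction about 1.5 N m): lifting at the bar takes about 10 N, and the tray stays where it is left.
- tray_low (a point): Middle of the inner floor edge of the tray at the low (hinged) end; it turns with the tray: x runs up along the tray floor, y across, z square to the floor, 3 mm above the hinge axis. The open grey sheet-metal tray is inside 190 mm long (x 0 to 190 from here) and 92 mm wide (y -46 to 46), walls 3 mm thick; the low end wall is a high guard, 62 mm above the inner floor; the side walls are 55 mm high over the 60 mm next to it, and all other walls 25 mm.
- tray_bar (a point): Centre of the tray's lifting bar: a round steel bar 12 mm thick and 88 mm long across the tray (along y), 45 mm clear of the outside of the high end wall (bar centre to wall), 238 mm along the tray from the hinge and 20 mm above the tray's underside; turns with the tray.
- knob0: Turned brass ball knob, 25 mm ball with a small 6.8 mm flat foot (12.7 mm below the centre) on which it stands at the start, 60 g. Origin at the ball's centre. Polished and slippery (friction about 0.2): slides and rolls off once the tray is tilted more than about 15 degrees. All five are alike.
- knob1: Turned brass ball knob, 25 mm ball with a small 6.8 mm flat foot (12.7 mm below the centre) on which it stands at the start, 60 g. Origin at the ball's centre. Polished and slippery (friction about 0.2): slides and rolls off once the tray is tilted more than about 15 degrees. All five are alike.
- knob2: Turned brass ball knob, 25 mm ball with a small 6.8 mm flat foot (12.7 mm below the centre) on which it stands at the start, 60 g. Origin at the ball's centre. Polished and slippery (friction about 0.2): slides and rolls off once the tray is tilted more than about 15 degrees. All five are alike.
- knob3: Turned brass ball knob, 25 mm ball with a small 6.8 mm flat foot (12.7 mm below the centre) on which it stands at the start, 60 g. Origin at the ball's centre. Polished and slippery (friction about 0.2): slides and rolls off once the tray is tilted more than about 15 degrees. All five are alike.
- knob4: Turned brass ball knob, 25 mm ball with a small 6.8 mm flat foot (12.7 mm below the centre) on which it stands at the start, 60 g. Origin at the ball's centre. Polished and slippery (friction about 0.2): slides and rolls off once the tray is tilted more than about 15 degrees. All five are alike.
- scoop: Hand scoop of aluminium sheet, about 220 g. Origin at the middle of its flat underside (84 mm long in x, 85 mm wide in y); the open nose is the edge at x = -42 mm, floor 1.5 mm thick, inside 82 mm wide, side walls 1.5 mm thick and 30 mm high (from x = -36 mm back), back block x 24 to 42 mm, 30 mm high. On the back block stands the upright wooden handle, 18 mm (x) by 22 mm (y), centred at x = 33, y = 0 mm, square to the underside, from z = 30 to z = 95 mm.
- scale: Fixed bench scale, grey, 190 x 190 mm, with a square steel pan on top. Origin on the table under its centre.
- scale_pan (a point): Centre of the top face of the scale's pan, 60 mm above the table; pan 160 x 160 mm, flat, no rim, fixed, sides along its x and y.
- oil_bottle: Amber oil bottle, 52 mm thick, 130 mm tall, standing; bystander. Origin at the centre of its base.
- mug: White mug, 76 mm wide, 85 mm tall; bystander. Origin at the centre of its base.

How it is judged (in metres and radians):
On the way, in this order (a step that is already met when the one before it is completed fails the run):
1. the tray is tipped up to its stop (value of joint tray above 0.41 rad), for 0.2 s.
2. at least four knobs are in the scoop, lifted clear of the tray ((((x of knob0 in the frame of scoop between -0.042 and 0.026 m and y of knob0 in the frame of scoop between -0.04 and 0.04 m and z of knob0 in the frame of scoop between 0.004 and 0.055 m) and (x of knob1 in the frame of scoop between -0.042 and 0.026 m and y of knob1 in the frame of scoop between -0.04 and 0.04 m and z of knob1 in the frame of scoop between 0.004 and 0.055 m) and (x of knob2 in the frame of scoop between -0.042 and 0.026 m and y of knob2 in the frame of scoop between -0.04 and 0.04 m and z of knob2 in the frame of scoop between 0.004 and 0.055 m) and (x of knob3 in the frame of scoop between -0.042 and 0.026 m and y of knob3 in the frame of scoop between -0.04 and 0.04 m and z of knob3 in the frame of scoop between 0.004 and 0.055 m)) or ((x of knob0 in the frame of scoop between -0.042 and 0.026 m and y of knob0 in the frame of scoop between -0.04 and 0.04 m and z of knob0 in the frame of scoop between 0.004 and 0.055 m) and (x of knob1 in the frame of scoop between -0.042 and 0.026 m and y of knob1 in the frame of scoop between -0.04 and 0.04 m and z of knob1 in the frame of scoop between 0.004 and 0.055 m) and (x of knob2 in the frame of scoop between -0.042 and 0.026 m and y of knob2 in the frame of scoop between -0.04 and 0.04 m and z of knob2 in the frame of scoop between 0.004 and 0.055 m) and (x of knob4 in the frame of scoop between -0.042 and 0.026 m and y of knob4 in the frame of scoop between -0.04 and 0.04 m and z of knob4 in the frame of scoop between 0.004 and 0.055 m)) or ((x of knob0 in the frame of scoop between -0.042 and 0.026 m and y of knob0 in the frame of scoop between -0.04 and 0.04 m and z of knob0 in the frame of scoop between 0.004 and 0.055 m) and (x of knob1 in the frame of scoop between -0.042 and 0.026 m and y of knob1 in the frame of scoop between -0.04 and 0.04 m and z of knob1 in the frame of scoop between 0.004 and 0.055 m) and (x of knob3 in the frame of scoop between -0.042 and 0.026 m and y of knob3 in the frame of scoop between -0.04 and 0.04 m and z of knob3 in the frame of scoop between 0.004 and 0.055 m) and (x of knob4 in the frame of scoop between -0.042 and 0.026 m and y of knob4 in the frame of scoop between -0.04 and 0.04 m and z of knob4 in the frame of scoop between 0.004 and 0.055 m)) or ((x of knob0 in the frame of scoop between -0.042 and 0.026 m and y of knob0 in the frame of scoop between -0.04 and 0.04 m and z of knob0 in the frame of scoop between 0.004 and 0.055 m) and (x of knob2 in the frame of scoop between -0.042 and 0.026 m and y of knob2 in the frame of scoop between -0.04 and 0.04 m and z of knob2 in the frame of scoop between 0.004 and 0.055 m) and (x of knob3 in the frame of scoop between -0.042 and 0.026 m and y of knob3 in the frame of scoop between -0.04 and 0.04 m and z of knob3 in the frame of scoop between 0.004 and 0.055 m) and (x of knob4 in the frame of scoop between -0.042 and 0.026 m and y of knob4 in the frame of scoop between -0.04 and 0.04 m and z of knob4 in the frame of scoop between 0.004 and 0.055 m)) or ((x of knob1 in the frame of scoop between -0.042 and 0.026 m and y of knob1 in the frame of scoop between -0.04 and 0.04 m and z of knob1 in the frame of scoop between 0.004 and 0.055 m) and (x of knob2 in the frame of scoop between -0.042 and 0.026 m and y of knob2 in the frame of scoop between -0.04 and 0.04 m and z of knob2 in the frame of scoop between 0.004 and 0.055 m) and (x of knob3 in the frame of scoop between -0.042 and 0.026 m and y of knob3 in the frame of scoop between -0.04 and 0.04 m and z of knob3 in the frame of scoop between 0.004 and 0.055 m) and (x of knob4 in the frame of scoop between -0.042 and 0.026 m and y of knob4 in the frame of scoop between -0.04 and 0.04 m and z of knob4 in the frame of scoop between 0.004 and 0.055 m))) and contact force between scoop and stand below 0.05 N and height (world z) of scoop above 0.1 m), for 0.2 s.
At the end, for the whole second after the job is handed in: At least four of the five knobs lie inside the scoop; the scoop stands flat (within 4 mm in height and 0.06 rad) and still on the scale's pan, the middle of its underside within 45 mm of the pan's centre in the pan's x and in its y; the tray is still tipped (joint above 0.33 rad) ((((x of knob0 in the frame of scoop between -0.042 and 0.026 m and y of knob0 in the frame of scoop between -0.04 and 0.04 m and z of knob0 in the frame of scoop between 0.004 and 0.055 m) and (x of knob1 in the frame of scoop between -0.042 and 0.026 m and y of knob1 in the frame of scoop between -0.04 and 0.04 m and z of knob1 in the frame of scoop between 0.004 and 0.055 m) and (x of knob2 in the frame of scoop between -0.042 and 0.026 m and y of knob2 in the frame of scoop between -0.04 and 0.04 m and z of knob2 in the frame of scoop between 0.004 and 0.055 m) and (x of knob3 in the frame of scoop between -0.042 and 0.026 m and y of knob3 in the frame of scoop between -0.04 and 0.04 m and z of knob3 in the frame of scoop between 0.004 and 0.055 m)) or ((x of knob0 in the frame of scoop between -0.042 and 0.026 m and y of knob0 in the frame of scoop between -0.04 and 0.04 m and z of knob0 in the frame of scoop between 0.004 and 0.055 m) and (x of knob1 in the frame of scoop between -0.042 and 0.026 m and y of knob1 in the frame of scoop between -0.04 and 0.04 m and z of knob1 in the frame of scoop between 0.004 and 0.055 m) and (x of knob2 in the frame of scoop between -0.042 and 0.026 m and y of knob2 in the frame of scoop between -0.04 and 0.04 m and z of knob2 in the frame of scoop between 0.004 and 0.055 m) and (x of knob4 in the frame of scoop between -0.042 and 0.026 m and y of knob4 in the frame of scoop between -0.04 and 0.04 m and z of knob4 in the frame of scoop between 0.004 and 0.055 m)) or ((x of knob0 in the frame of scoop between -0.042 and 0.026 m and y of knob0 in the frame of scoop between -0.04 and 0.04 m and z of knob0 in the frame of scoop between 0.004 and 0.055 m) and (x of knob1 in the frame of scoop between -0.042 and 0.026 m and y of knob1 in the frame of scoop between -0.04 and 0.04 m and z of knob1 in the frame of scoop between 0.004 and 0.055 m) and (x of knob3 in the frame of scoop between -0.042 and 0.026 m and y of knob3 in the frame of scoop between -0.04 and 0.04 m and z of knob3 in the frame of scoop between 0.004 and 0.055 m) and (x of knob4 in the frame of scoop between -0.042 and 0.026 m and y of knob4 in the frame of scoop between -0.04 and 0.04 m and z of knob4 in the frame of scoop between 0.004 and 0.055 m)) or ((x of knob0 in the frame of scoop between -0.042 and 0.026 m and y of knob0 in the frame of scoop between -0.04 and 0.04 m and z of knob0 in the frame of scoop between 0.004 and 0.055 m) and (x of knob2 in the frame of scoop between -0.042 and 0.026 m and y of knob2 in the frame of scoop between -0.04 and 0.04 m and z of knob2 in the frame of scoop between 0.004 and 0.055 m) and (x of knob3 in the frame of scoop between -0.042 and 0.026 m and y of knob3 in the frame of scoop between -0.04 and 0.04 m and z of knob3 in the frame of scoop between 0.004 and 0.055 m) and (x of knob4 in the frame of scoop between -0.042 and 0.026 m and y of knob4 in the frame of scoop between -0.04 and 0.04 m and z of knob4 in the frame of scoop between 0.004 and 0.055 m)) or ((x of knob1 in the frame of scoop between -0.042 and 0.026 m and y of knob1 in the frame of scoop between -0.04 and 0.04 m and z of knob1 in the frame of scoop between 0.004 and 0.055 m) and (x of knob2 in the frame of scoop between -0.042 and 0.026 m and y of knob2 in the frame of scoop between -0.04 and 0.04 m and z of knob2 in the frame of scoop between 0.004 and 0.055 m) and (x of knob3 in the frame of scoop between -0.042 and 0.026 m and y of knob3 in the frame of scoop between -0.04 and 0.04 m and z of knob3 in the frame of scoop between 0.004 and 0.055 m) and (x of knob4 in the frame of scoop between -0.042 and 0.026 m and y of knob4 in the frame of scoop between -0.04 and 0.04 m and z of knob4 in the frame of scoop between 0.004 and 0.055 m))) and x of scoop in the frame of scale_pan between -0.045 and 0.045 m and y of scoop in the frame of scale_pan between -0.045 and 0.045 m and z of scoop in the frame of scale_pan between -0.004 and 0.004 m and angle between scoop's own z axis and vertical below 0.06 rad and linear speed of scoop below 0.02 m/s and value of joint tray above 0.33 rad); the robot touches nothing.
It fails at once if a knob falls on the bench (height (world z) of any of knob0, knob1, knob2, knob3, knob4 below 0.028 m).
It fails at once if the fingers press on a knob (over 2 N) (contact force between the fingers and knob0 above 2 N or contact force between the fingers and knob1 above 2 N or contact force between the fingers and knob2 above 2 N or contact force between the fingers and knob3 above 2 N or contact force between the fingers and knob4 above 2 N).
It fails at once if the bottle or the mug is moved by more than 30 mm (distance of any of oil_bottle, mug from where it was at the start of the episode above 0.03 m).
It also fails if it takes over 64 s, if anything falls off the work surface, if the arm or the gripper's body presses on something with over 40 N, if the wrist force passes 120 N, or if a joint passes its speed limit or range.

## Working session

There is one attempt and no reset: what is moved stays moved. The work goes in short steps, each a Python script; the robot and the scene stay as the last script left them, time stands still between calls to the robot, and variables do not carry over. Pictures are saved under pics/ and viewed, and the job is handed in when it is done.

```bash
ls; mkdir -p pics; python3 - <<'E'
from plant import bot
import cv2,numpy as np
for n in("side","top"):
    im=bot.camera(n); cv2.imwrite(f"pics/{n}0.png",im[:,:,::-1])
    c=bot.get_calibration(n); print(n,c["fx"],c["fy"],c["cx"],c["cy"],c["distortion"]); print(np.round(c["view"],3))
s=bot.read_state();print({k:np.round(v,3) for k,v in s.items()})
E
```

```text
pics
side 451.37569129823464 451.37569129823464 315.5793568416119 201.11664164624375 [-0.02972222  0.          0.          0.          0.        ]
[[-9.760000e-01 -2.180000e-01  5.000000e-03  5.684980e+02]
 [ 1.650000e-01 -7.270000e-01  6.660000e-01 -1.509410e+02]
 [-1.420000e-01  6.510000e-01  7.460000e-01 -1.177146e+03]
 [ 0.000000e+00  0.000000e+00  0.000000e+00  1.000000e+00]]
top 516.2380733468192 516.2380733468192 329.5586785907779 203.5782520577495 [-0.12891638  0.          0.          0.          0.        ]
[[ 1.100000e-02 -1.000000e+00  2.500000e-02 -2.893800e+01]
 [ 9.930000e-01  1.400000e-02  1.150000e-01 -6.110280e+02]
 [-1.160000e-01  2.400000e-02  9.930000e-01 -1.510004e+03]
 [ 0.000000e+00  0.000000e+00  0.000000e+00  1.000000e+00]]
{'t': np.float64(0.1), 'joint_pos': array([-1.007,  0.359,  0.011, -0.   , -1.224, -0.288]), 'qvel': array([ 0.002, -0.001,  0.003,  0.001,  0.   ,  0.002]), 'tau': array([-1.0000e-03, -5.8416e+01,  2.9375e+01,  7.0150e+00,  1.0000e-02,
       -0.0000e+00]), 'tcp_pos': array([ 183.656, -649.102,  225.737]), 'eef_rot': array([-0.137,  0.991,  0.001, -0.   ]), 'contact_force': array([-0.43 , -0.365, -0.235]), 'moment': array([-0.013, -0.05 ,  0.061]), 'width': np.float64(87.697)}
```

View pics/side0.png

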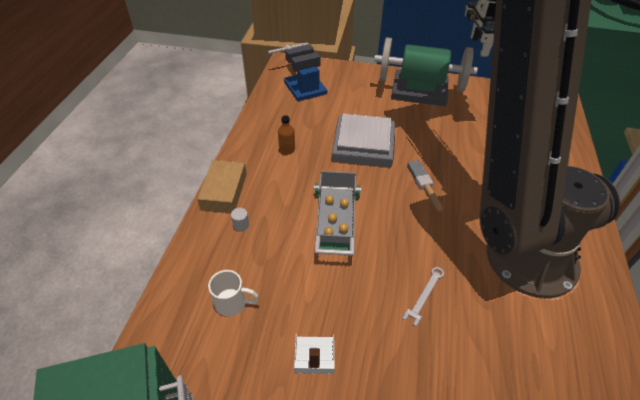

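View pics/top0.png

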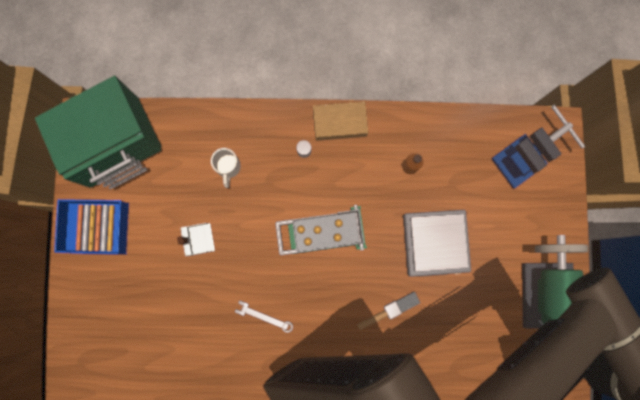

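Both views are clear. The tray is at about (320,232) in the top view, with its hinge on the right (-y) and its bar on the left. The scoop is at about (198,240) with its nose to the right, and the scale is at about (437,243). I'll zoom in for precise pixel positions.

```bash
cat > h.py <<'E'
import numpy as np,cv2,json
from plant import bot
from scipy.spatial.transform import Rotation as R
C={n:bot.get_calibration(n) for n in("side","top")}
def ray(n,u,v):
    c=C[n];K=np.array([[c["fx"],0,c["cx"]],[0,c["fy"],c["cy"]],[0,0,1]])
    p=cv2.undistortPoints(np.array([[[u,v]]],float),K,np.array(c["distortion"]))[0,0]
    V=np.array(c["view"]);o=-V[:3,:3].T@V[:3,3];d=V[:3,:3].T@np.array([p[0],-p[1],-1]);return o,d/np.linalg.norm(d)
def onz(n,u,v,z):
    o,d=ray(n,u,v);return o+d*(z-o[2])/d[2]
def tri(a,b):
    A=np.zeros((3,3));B=np.zeros(3)
    for n,(u,v) in(("side",a),("top",b)):
        o,d=ray(n,u,v);P=np.eye(3)-np.outer(d,d);A+=P;B+=P@o
    x=np.linalg.solve(A,B);return x
def proj(n,P):
    c=C[n];V=np.array(c["view"]);P=np.atleast_2d(P).astype(float);q=P@V[:3,:3].T+V[:3,3];q=q*[1,-1,-1]
    K=np.array([[c["fx"],0,c["cx"]],[0,c["fy"],c["cy"]],[0,0,1]])
    return cv2.projectPoints(q,np.zeros(3),np.zeros(3),K,np.array(c["distortion"]))[0][:,0]
def snap(n,f,box=None,k=1):
    im=bot.camera(n)[:,:,::-1].copy();cv2.imwrite(f"pics/{f}_full.png",im)
    if box: 
        x,y,w,h=box;im=cv2.resize(im[y:y+h,x:x+w],None,fx=k,fy=k,interpolation=cv2.INTER_CUBIC)
        cv2.imwrite(f"pics/{f}.png",im)
    return im
E
python3 - <<'E'
import cv2
t=cv2.imread("pics/top0.png");s=cv2.imread("pics/side0.png")
def cr(im,x,y,w,h,k,f): cv2.imwrite(f"pics/{f}.png",cv2.resize(im[y:y+h,x:x+w],None,fx=k,fy=k,interpolation=cv2.INTER_CUBIC))
cr(t,170,200,100,70,8,"t_scoop");cr(t,270,195,100,70,8,"t_tray");cr(t,395,200,90,80,7,"t_scale")
cr(s,280,325,80,60,8,"s_scoop");cr(s,300,160,75,100,6,"s_tray");cr(s,325,105,80,60,8,"s_scale")
E
```

```text
(no output)
```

View pics/t_scoop.png

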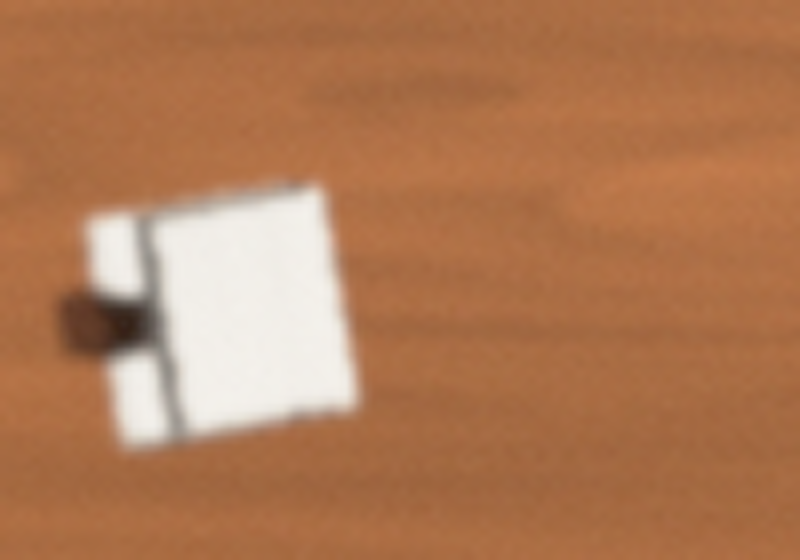

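View pics/t_tray.png

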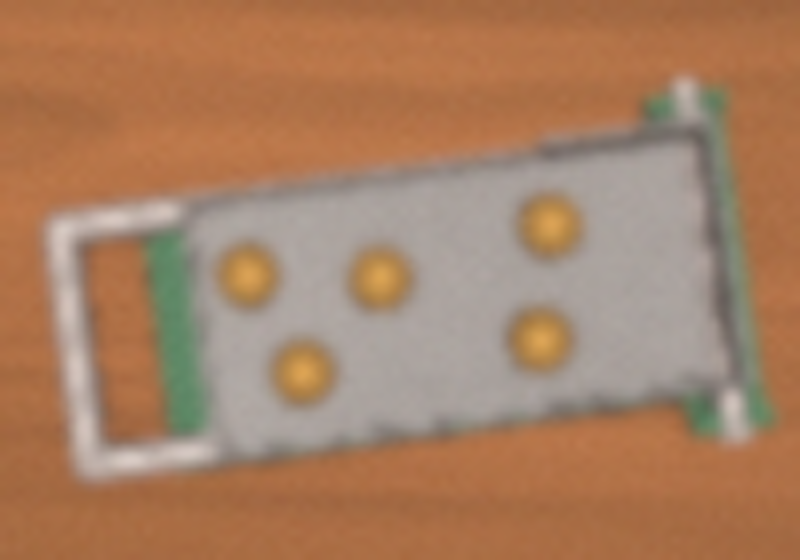

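View pics/t_scale.png

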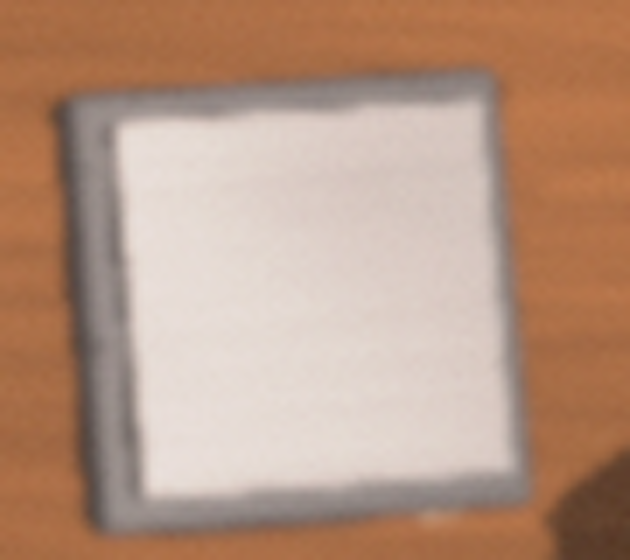

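View pics/s_scoop.png

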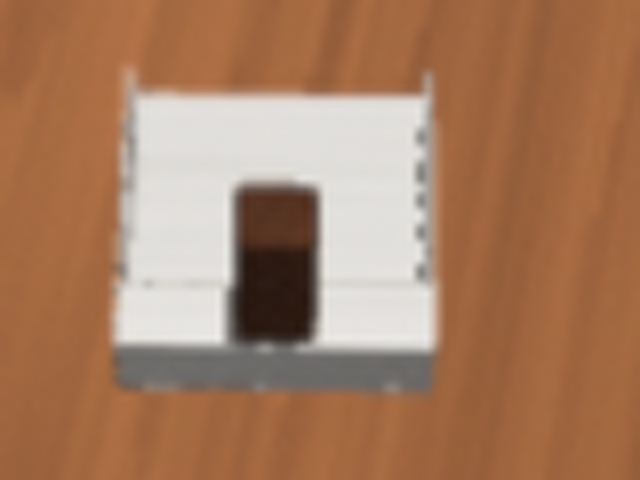

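View pics/s_tray.png

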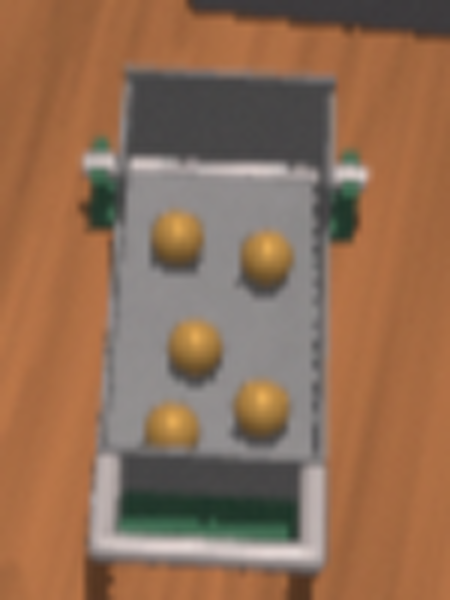

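View pics/s_scale.png

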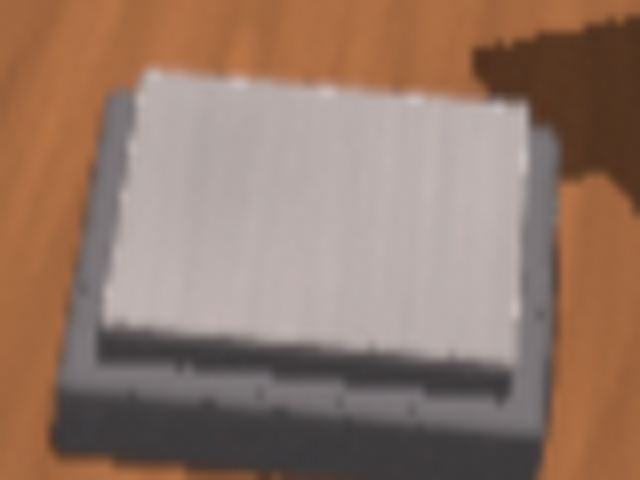

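```bash
python3 - <<'E'
from h import *
def px(x,y,bx,by,k): return (x+.5)/k-.5+bx,(y+.5)/k-.5+by
T=lambda x,y,z,b=(270,195,8),n="top":np.round(onz(n,*px(x,y,*b),z),1)
tr=(270,195,8);sc=(170,200,8);sl=(395,200,7);ssc=(280,325,8);st=(300,160,6);ssl=(325,105,8)
print("TOP bar mid",T(78,345,52),"bar ends",T(65,220,52),T(90,468,52),"pins",T(685,80,32),T(740,440,32))
print("knobs top",[T(x,y,48) for x,y in((247,275),(380,278),(302,373),(549,226),(540,341))])
print("SIDE bar ends",T(105,552,52,st,"side"),T(310,560,52,st,"side"),"pins",T(85,162,32,st,"side"),T(366,176,32,st,"side"))
print("floor low corners",T(130,160,33,st,"side"),T(318,172,33,st,"side"))
print("scoop top nose",T(322,187,1.5,sc),T(358,408,1.5,sc),"back",T(88,215,30,sc),T(125,448,30,sc),"handle top",T(85,322,95,sc))
print("scoop side nose",T(137,93,1.5,ssc,"side"),T(428,93,1.5,ssc,"side"),"backtop",T(117,345,30,ssc,"side"),T(435,350,30,ssc,"side"),"backbottom",T(117,388,0,ssc,"side"),T(435,390,0,ssc,"side"),"handle",T(277,216,95,ssc,"side"))
P=[T(x,y,60,sl) for x,y in((115,122),(480,102),(515,470),(147,495))];print("pan top",P,np.mean(P,0))
P=[T(x,y,60,ssl,"side") for x,y in((147,70),(528,103),(515,360),(103,326))];print("pan side",P,np.mean(P,0))
E
```

```text
TOP bar mid [506.5 125.6  52. ] bar ends [552.5 131.3  52. ] [461.5 120.3  52. ] pins [609.9 -98.5  32. ] [ 475.2 -119.9   32. ]
knobs top [array([533.4,  64.1,  48. ]), array([532.9,  15. ,  48. ]), array([497.5,  43.2,  48. ]), array([553. , -47.3,  48. ]), array([510.4, -44.3,  48. ])]
SIDE bar ends [548.1 138.   52. ] [464.2 123.1  52. ] pins [609.8 -97.3  32. ] [ 476.4 -118.2   32. ]
floor low corners [ 588.7 -102.4   33. ] [ 499.2 -114.7   33. ]
scoop top nose [550.8 342.7   1.5] [466.9 326.1   1.5] back [536.7 425.1  30. ] [449.9 407.7  30. ] handle top [493.9 407.4  95. ]
scoop side nose [550.  344.    1.5] [468.8 325.7   1.5] backtop [533.8 426.8  30. ] [451.4 409.6  30. ] backbottom [534.7 427.1   0. ] [450.5 408.7   0. ] handle [494.3 410.1  95. ]
pan top [array([ 571.9, -262.3,   60. ]), array([ 582.3, -420.1,   60. ]), array([ 426.1, -433. ,   60. ]), array([ 415.1, -275.2,   60. ])] [ 498.85 -347.65   60.  ]
pan side [array([ 583.6, -418.3,   60. ]), array([ 427.8, -431.9,   60. ]), array([ 415.5, -273.4,   60. ]), array([ 571.7, -257.5,   60. ])] [ 499.65  -345.275   60.   ]
```

```bash
cat >> h.py <<'E'
H=np.array([543,-108.3,30.]);AT=np.deg2rad(98.9)
SC=np.array([501.0,375.8,0.]);AS=np.deg2rad(101.1)
def frame(yaw,p): # x axis = along (uphill when p>0), z = normal
    u=np.array([np.cos(yaw),np.sin(yaw),0]);k=np.array([0,0,1.])
    x=np.cos(p)*u+np.sin(p)*k; z=-np.sin(p)*u+np.cos(p)*k
    return np.c_[x,np.cross(z,x),z]
def tq(F,s=1): # tool: z=-normal, y=s*x
    y=s*F[:,0];z=-F[:,2];return R.from_matrix(np.c_[np.cross(y,z),y,z]).as_quat()
E
python3 - <<'E'
from h import *
def px(x,y,bx,by,k): return (x+.5)/k-.5+bx,(y+.5)/k-.5+by
a=px(210,537,300,160,6);b=px(158,330,270,195,8)
X=tri(a,b);print(X,proj("side",X)-a,proj("top",X)-b, (X-H)@frame(AT,0)[:,0])
for z in(0,10,20,30):print(z,onz("top",*b,z),onz("side",*a,z))
# IK checks
for s in(1,-1):
    print("s",s)
    for name,p,yaw,pos in[("bar0",0,AT,None),("bar",.45,AT,None)]:
        F=frame(yaw,p);B=H+F@[238,0,20];t=B+F@[0,0,-19];print(name,np.round(t),np.round(bot.solve_ik(t,tq(F,s)),2) if bot.solve_ik(t,tq(F,s)) is not None else None)
    def sc(p,yaw,c,h=60):
        F=frame(yaw,p);t=c+F@[33,0,h];q=bot.solve_ik(t,tq(F,s));print(np.round(t),None if q is None else np.round(q,2))
    sc(0,AS,SC);sc(0,AS,SC+[0,0,120])
    for p,d in((.45,190),(.45,130),(.45,44),(.2,44),(-.2,44)):
        F=frame(AT,.45);c=H+F@[d,0,6];sc(p,AT,c); 
    for p in(-.2,0):
        for yaw in (AT,AT+.3,AT-.5,AT-1,AT+1): sc(p,yaw,np.array([499.2,-346.5,80]))
E
```

```text
[512.17236994  97.87590858  19.81013867] [[-0.74477602 -0.12159332]] [[0.03143167 0.65154078]] 208.46287752522488
0 [515.16991859  99.06309181   0.        ] [512.22958586  83.68445446   0.        ]
10 [514.6435176   98.52982545  10.        ] [511.21125292  90.82449334  10.        ]
20 [514.1171166   97.99655908  20.        ] [510.19291999  97.96453223  20.        ]
30 [513.59071561  97.46329271  30.        ] [509.17458706 105.10457112  30.        ]
s 1
bar0 [506. 127.  31.] [ 0.62  0.33 -0.56 -0.   -0.68 -2.04]
bar [510. 103. 134.] [ 0.21  0.25 -0.25 -0.51 -1.1  -1.38]
[495. 408.  60.] [ 0.99  0.45 -0.26  0.   -0.86 -2.37]
[495. 408. 180.] [ 0.99  0.34 -0.13  0.   -1.1  -2.37]
[516.  62. 186.] [ 0.13  0.22 -0.18 -0.48 -1.23 -1.37]
[525.   8. 160.] [ 0.03  0.28 -0.17 -0.48 -1.23 -1.26]
[537. -68. 123.] [-0.1   0.37 -0.13 -0.46 -1.23 -1.12]
[534. -52. 120.] [ 0.11  0.27 -0.3  -0.23 -1.02 -1.4 ]
[530. -28. 107.] [ 0.45  0.23 -0.6   0.26 -0.82 -2.05]
[ 492. -303.  132.] [-0.09  0.22 -0.55  0.28 -0.77 -1.52]
[ 480. -307.  132.] [-0.12  0.18 -0.6   0.26 -0.71 -1.19]
[ 514. -305.  132.] [-0
[... 829 characters left out ...]
.23  2.02]
[534. -52. 120.] [ 0.11  0.27 -0.3  -0.23 -1.02  1.74]
[530. -28. 107.] [ 0.45  0.23 -0.6   0.26 -0.82  1.09]
[ 492. -303.  132.] [-0.09  0.22 -0.55  0.28 -0.77  1.62]
[ 480. -307.  132.] [-0.12  0.18 -0.6   0.26 -0.71  1.95]
[ 514. -305.  132.] [-0.09  0.3  -0.42  0.24 -0.92  1.16]
[ 532. -317.  132.] [-0.13  0.39 -0.26  0.17 -1.06  0.76]
[ 459. -329.  132.] [-0.25  0.15 -0.55  0.05 -0.67  2.94]
[ 494. -314.  140.] [-0.23  0.28 -0.31  0.   -0.98  1.96]
[ 485. -317.  140.] [-0.24  0.27 -0.32  0.   -0.98  2.27]
[ 510. -315.  140.] [-0.23  0.31 -0.28  0.   -0.99  1.45]
[ 524. -325.  140.] [-0.24  0.33 -0.24  0.   -1.    0.96]
[ 469. -333.  140.] [-0.28  0.27 -0.33  0.   -0.97  3.  ]
```

```bash
python3 - <<'E'
from h import *
def bp(p,h=-18,dx=0):
    F=frame(AT,p);return H+F@[238+dx,0,20+h],tq(F)
t,q=bp(0,90);bot.move_ptp(t,q)
bot.move_gripper(32)
t,q=bp(0);bot.line_to(t,120)
s=bot.read_state();print("pre",s["t"],np.round(s["contact_force"],1),np.round(s["tcp_pos"]-t,1))
bot.move_gripper(8,force=35)
s=bot.read_state();print("grip",s["width"],np.round(s["contact_force"],1))
for p in(.06,.12,.18,.24,.30,.36,.41):
    t,q=bp(p);bot.line_to(t,45,q);s=bot.read_state();print(p,round(s["t"],2),np.round(s["contact_force"],1),round(s["width"],1))
snap("top","t1",(260,180,120,90),6);snap("side","s1",(290,140,90,110),5)
E
```

```text
pre 5.1667 [ 0.5 -0.7  0. ] [0.4 0.3 0.6]
grip 10.969760189575778 [-1.6  1.2  3.7]
0.06 6.14 [-0.4  3.2  1.1] 10.7
0.12 6.61 [-1.4  3.7  2.2] 11.0
0.18 7.08 [-0.   4.5  0. ] 10.8
0.24 7.54 [0.9 4.7 1. ] 10.9
0.3 8.01 [0.9 4.1 0.6] 11.1
0.36 8.47 [0.8 4.9 1.6] 10.8
0.41 8.89 [1.6 4.5 1.2] 10.8
```

View pics/s1.png

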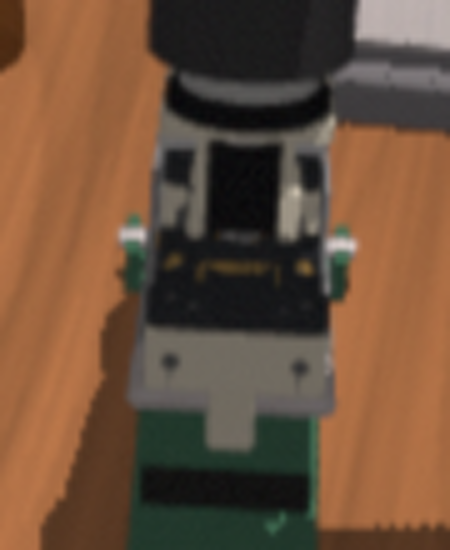

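View pics/t1.png

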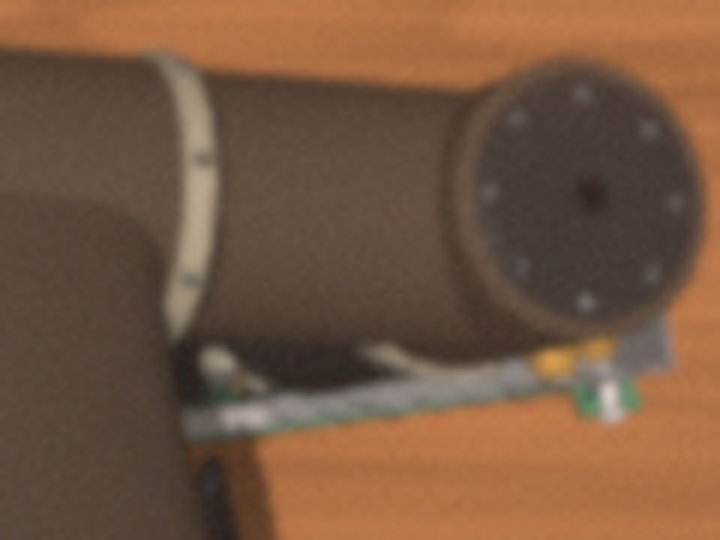

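The side view shows the gripper holding the bar with the tray raised. In the top view the knobs can be seen near the low end at about (570,355) in the crop. I'll go on to the stop.

```bash
python3 - <<'E'
from h import *
def bp(p,h=-18):
    F=frame(AT,p);return H+F@[238,0,20+h],tq(F)
for p in(.43,.44,.445,.45,.455,.46,.465,.47):
    t,q=bp(p);bot.line_to(t,25,q);s=bot.read_state();f=s["contact_force"];print(p,round(s["t"],2),np.round(f,1),np.round(s["moment"],1))
    if np.linalg.norm(f)>22:break
bot.pause(.3)
s=bot.read_state();print(np.round(s["contact_force"],1),np.round(s["tcp_pos"],1))
bot.move_gripper(30)
t,q=bp(p,70);bot.line_to(t,150)
# go over scoop
F=frame(AS,0);q=tq(F);P=SC+F@[33,0,0]
bot.move_ptp(P+[0,0,190],q);bot.move_gripper(45)
print(bot.read_state()["t"])
snap("top","t2",(260,180,120,90),6);snap("side","s2",(290,140,90,110),5)
E
```

```text
0.43 9.33 [ 1.9  5.5 -1.7] [ 0.3 -1.1 -0.5]
0.44 9.58 [ 3.6  6.7 -2.7] [ 0.2 -1.2 -0.6]
0.445 9.83 [ 3.   6.4 -4. ] [ 0.1 -1.3 -0.7]
0.45 10.08 [ 2.3  6.2 -4.6] [ 0.1 -1.4 -0.7]
0.455 10.33 [ 3.   6.2 -4. ] [ 0.1 -1.5 -0.7]
0.46 10.58 [  5.5  10.1 -10.2] [-0.1 -2.4 -1.2]
0.465 10.83 [  8.1  13.3 -18. ] [-0.3 -3.2 -1.6]
[  8.   13.  -19.1] [509.9 102.6 136.1]
14.325
```

View pics/s2.png

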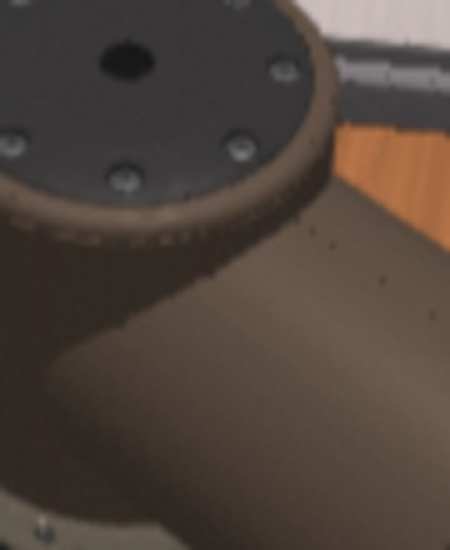

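View pics/t2.png

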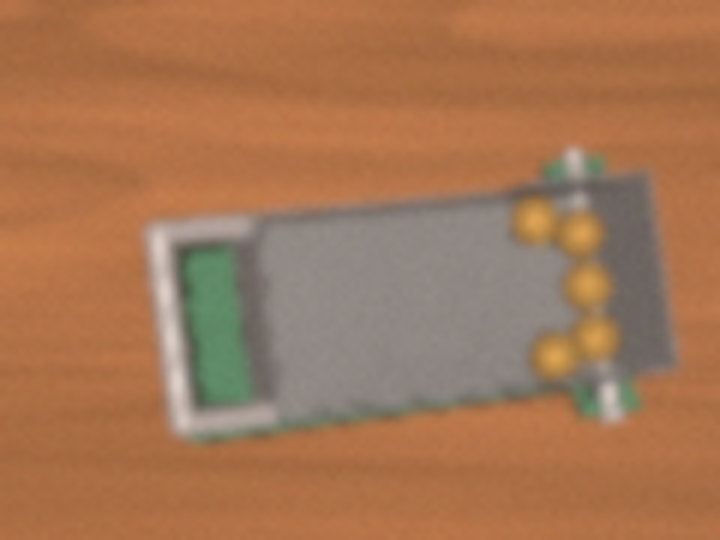

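The top view shows all five knobs at the low end: three against the guard at (580,233), (588,285) and (598,337), and one behind at each side, at (535,220) and (555,355). The tray stays up. Before using the 3.5 mm side clearance, I'll check the tray's lateral pose by overlaying its predicted corner points.

```bash
python3 - <<'E'
from h import *
def ov(f,n,p,box,k,out):
    im=cv2.imread(f);x,y,w,h=box;im=cv2.resize(im[y:y+h,x:x+w],None,fx=k,fy=k,interpolation=cv2.INTER_CUBIC)
    F=frame(AT,p)
    def L(a,b,c):
        q=[tuple(np.round((v-[x,y]+.5)*k-.5).astype(int)) for v in proj(n,[H+F@a,H+F@b])];cv2.line(im,tuple(map(int,q[0])),tuple(map(int,q[1])),c,1)
    for s in(-1,1):
        L([60,s*47.5,28],[191.5,s*47.5,28],(0,0,255));L([0,s*47.5,58],[60,s*47.5,58],(0,0,255))
        L([0,s*46,3],[190,s*46,3],(255,0,0))
    L([0,-47.5,65],[0,47.5,65],(0,0,255));L([190,-46,3],[190,46,3],(255,0,0));L([0,-46,3],[0,46,3],(255,0,0));L([238,-44,20],[238,44,20],(0,255,255));L([0,-60,0],[0,60,0],(0,255,255))
    cv2.imwrite(out,im)
ov("pics/top0.png","top",0,(270,195,100,70),7,"pics/o1.png")
ov("pics/side0.png","side",0,(300,160,75,100),6,"pics/o2.png")
ov("pics/t2_full.png","top",.455,(270,195,110,70),7,"pics/o3.png")
a=cv2.imread("pics/o1.png");b=cv2.imread("pics/o3.png")
E
```

```text
(no output)
```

View pics/o1.png

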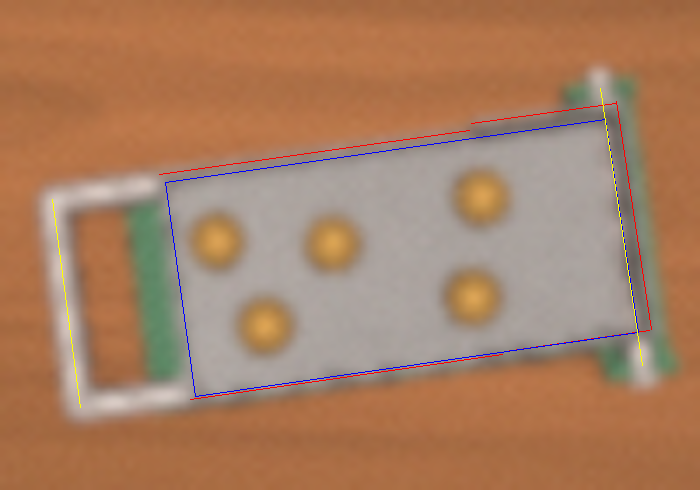

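View pics/o2.png

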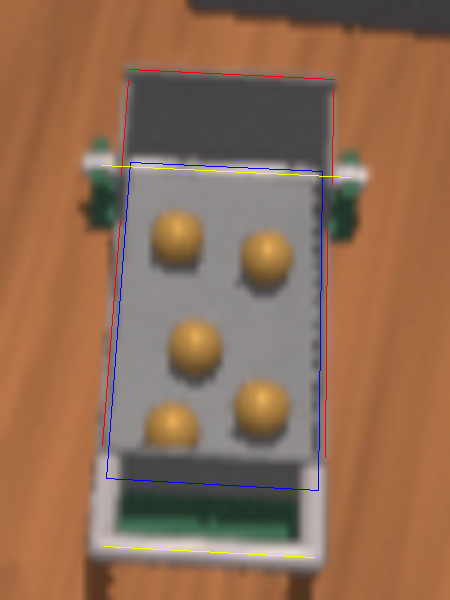

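View pics/o3.png

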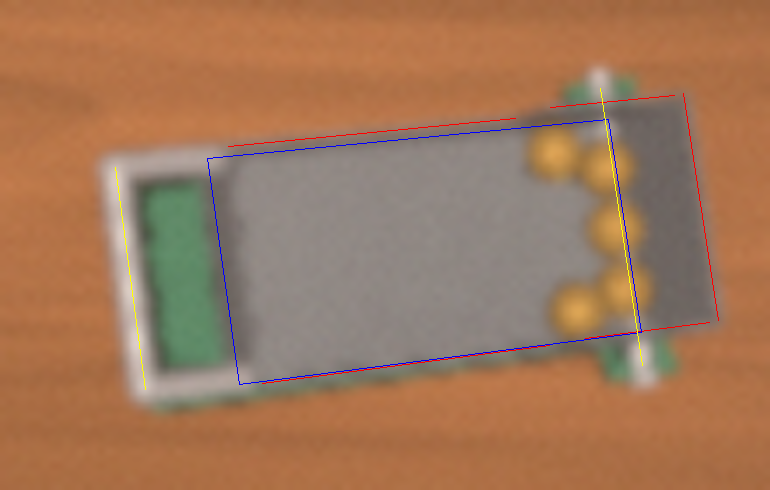

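The overlays agree to about 1 mm in both views. I'll shift the tray by 0.5 mm in x as a compromise, then grasp the scoop.

```bash
sed -i 's/^H=np.array(\[543,/H=np.array([542.5,/' h.py; cat >> h.py <<'E'
HG=60.
def scp(c,p,yaw=AT): # tool pose for scoop origin c, pitch p
    F=frame(yaw,p);return np.asarray(c)+F@[33,0,HG],tq(F)
PT=.45
def tp(d,n): F=frame(AT,PT);return H+F@[d,0,3+n]   # d up slope, n above the floor
def st(m=""):
    s=bot.read_state();f=s["contact_force"];F=frame(AT,PT);print(m,round(s["t"],2),"F tray",np.round(F.T@f,1),"M",np.round(F.T@s["moment"],2),"w",round(s["width"],1));return F.T@f
E
python3 - <<'E'
from h import *
t,q=scp(SC,0,AS)
bot.line_to(t+[0,0,50],200);bot.line_to(t,100);st("at")
bot.move_gripper(14,force=60);st("grip")
bot.line_to(t+[0,0,20],60);bot.pause(.1);st("lifted")
bot.line_to(t+[0,0,195],200)
snap("side","s3",(250,150,200,150),4);snap("top","t3",(150,180,240,110),3)
E
```

```text
at 15.62 F tray [-0.2 -0.2  0.9] M [ 0.02  0.03 -0.01] w 44.9
grip 16.2 F tray [ 0.8 -0.2  2.4] M [ 0.08 -0.14 -0.16] w 17.9
lifted 16.78 F tray [-1.7 -0.9 -2.2] M [-0.   -0.03  0.03] w 17.8
```

View pics/s3_full.png

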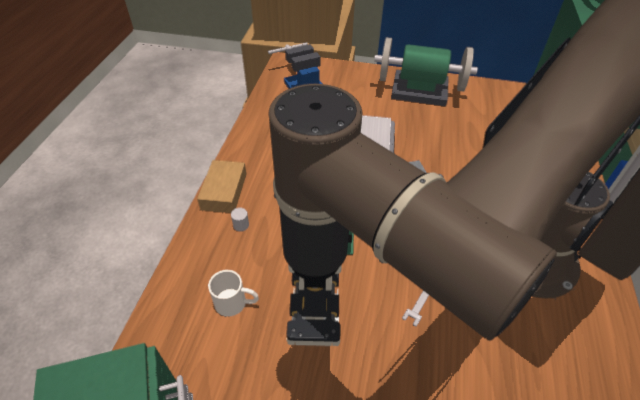

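View pics/t3.png

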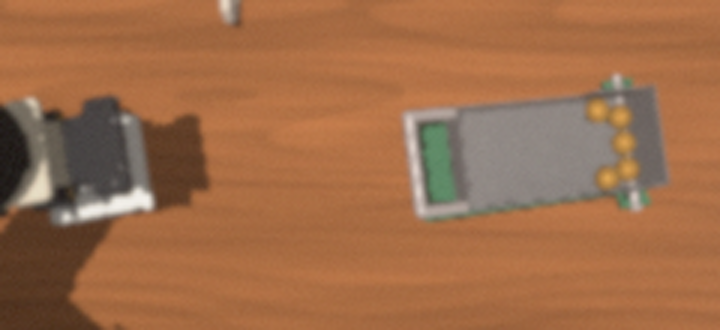

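The scoop is held: its white edge is visible below the gripper at about (105,205) in the top crop. I'll move it above the tray and look before lowering it.

```bash
python3 - <<'E'
from h import *
E=.03
t,q=scp(tp(135,75),PT+E);bot.move_ptp(t,q);st()
t,q=scp(tp(132,32),PT+E);bot.line_to(t,120,q);st("n32")
snap("side","s4",(270,120,120,130),5);snap("top","t4",(260,180,130,100),6)
E
```

```text
19.52 F tray [-0.8  0.5 -1.5] M [-0.    2.03  0.01] w 17.4
n32 20.03 F tray [-2.  -0.1 -1.7] M [ 0.04  2.01 -0.02] w 17.5
```

View pics/s4.png

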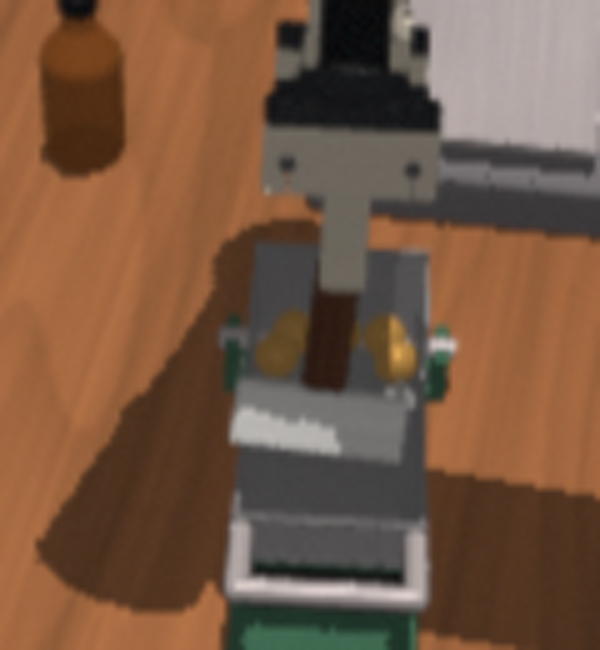

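View pics/t4.png

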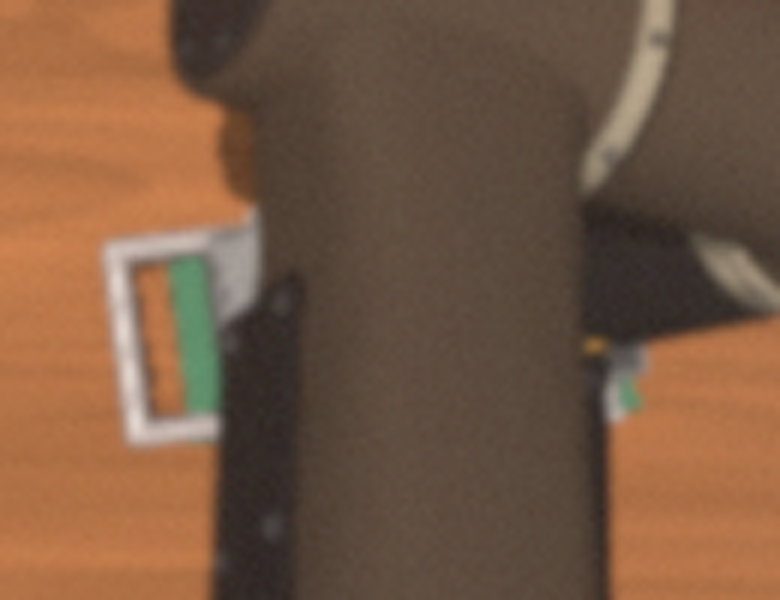

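```bash
python3 - <<'E'
from h import *
im=cv2.imread("pics/s4.png");x,y,k=270,120,5
F=frame(AT,PT+.03);c=tp(132,32);Ft=frame(AT,PT)
def L(P,Q,c):
    q=[tuple(map(int,np.round((v-[x,y]+.5)*k-.5))) for v in proj("side",[P,Q])];cv2.line(im,*q,c,1)
b=[[42,-42.5,0],[42,42.5,0],[42,42.5,30],[42,-42.5,30]]
for i in range(4):L(c+F@b[i],c+F@b[(i+1)%4],(0,0,255))
L(c+F@[42,0,30],c+F@[42,0,95],(255,255,0))
for s in(-1,1):
    L(H+Ft@[190,s*47.5,28],H+Ft@[60,s*47.5,28],(255,0,0));L(H+Ft@[0,s*47.5,58],H+Ft@[60,s*47.5,58],(255,0,0))
L(H+Ft@[238,-44,20],H+Ft@[238,44,20],(0,255,255));L(H+Ft@[0,-49,65],H+Ft@[0,49,65],(0,255,255))
cv2.imwrite("pics/o4.png",im)
E
```

```text
(no output)
```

View pics/o4.png

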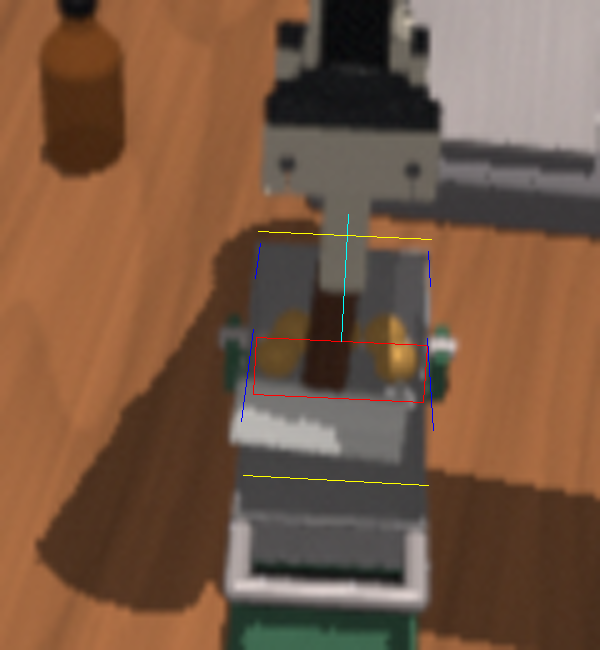

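The check caught a problem. The bar is at about (327,590) in the side crop, but I predicted about y=480. The scoop has also slid down and rolled in the grip. My swing over hit the bar: it knocked the tray back down and shifted the scoop. I'll work out how far the tray dropped, then back out straight up.

```bash
python3 - <<'E'
from h import *
for p in np.arange(0,.5,.05):
    F=frame(AT,p);B=H+F@[238,0,20];print(round(p,2),np.round((proj("side",B)[0]-[270,120]+.5)*5),np.round((proj("top",B)[0]-[260,180]+.5)*6))
s=bot.read_state();p=s["tcp_pos"]
bot.line_to(p+[0,0,130],220);st()
snap("side","s5",(270,90,120,160),4);snap("top","t5",(220,180,160,100),5)
E
```

```text
0.0 [325. 660.] [117. 351.]
0.05 [326. 644.] [117. 349.]
0.1 [327. 627.] [120. 348.]
0.15 [328. 609.] [123. 346.]
0.2 [330. 590.] [128. 344.]
0.25 [331. 569.] [134. 341.]
0.3 [332. 548.] [141. 339.]
0.35 [333. 526.] [149. 336.]
0.4 [334. 504.] [159. 333.]
0.45 [336. 480.] [171. 330.]
 20.88 F tray [-1.9  0.1 -3.7] M [ 0.08  2.09 -0.04] w 17.6
```

View pics/s5.png

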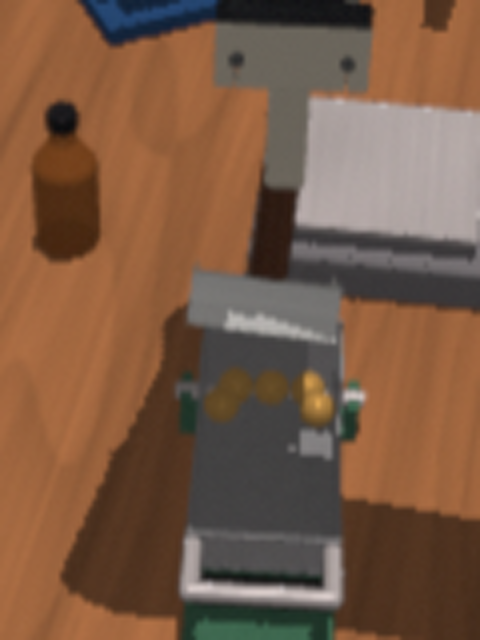

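View pics/t5.png

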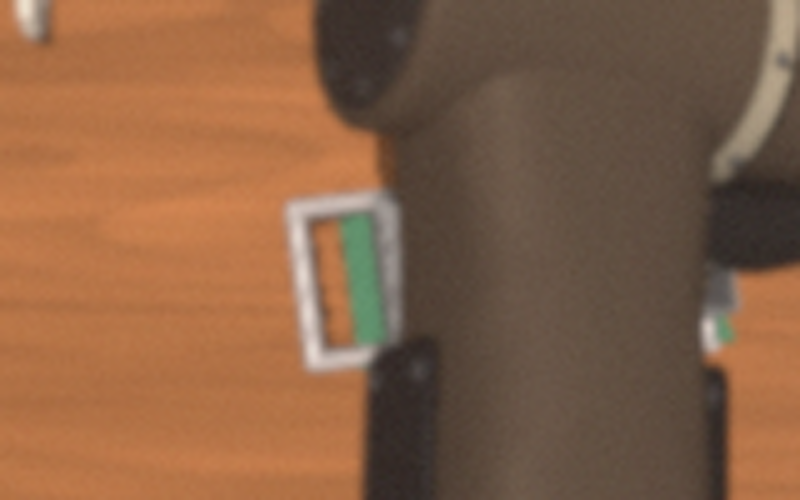

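The tray is at about 0.2 rad. The knobs are still safely at the low end, at about (220–320, 385–405) in the side crop, and the scoop is hanging at about (265,300). I'll set the scoop down near y=320, re-tip the tray, then grasp the scoop again.

```bash
python3 - <<'E'
from h import *
F=frame(AT,0);q=tq(F);P=np.array([498.,345.,0])
bot.line_to(P+[0,0,290],230,q)
bot.line_to(P+[0,0,115],180)
b=bot.read_state()["contact_force"]
z=115
while z>62:
    z-=4;bot.line_to(P+[0,0,z],60);f=bot.read_state()["contact_force"]-b
    if f[2]>3.5:break
print(z,np.round(f,1))
for i in range(3):
    if f[2]>12:break
    z-=2;bot.line_to(P+[0,0,z],40);f=bot.read_state()["contact_force"]-b;print(z,np.round(f,1))
st("down")
E
```

```text
99 [0.5 2.3 7.8]
97 [ 1.4  3.7 10.9]
95 [ 1.6  5.3 14.5]
down 25.27 F tray [10.3 -2.5  8.5] M [-0.78 -1.56  0.39] w 17.3
```

```bash
python3 - <<'E'
from h import *
def bp(p,h=-16):
    F=frame(AT,p);return H+F@[238,0,20+h],tq(F)
bot.move_gripper(45)
P=bot.read_state()["tcp_pos"]
bot.line_to(P+[0,0,85],230)
t,q=bp(.2,75);bot.move_ptp(t,q);bot.move_gripper(32)
print(bot.read_state()["t"])
snap("side","s6",(260,150,120,150),4);snap("top","t6",(200,190,120,90),6)
E
```

```text
27.9667
```

View pics/s6.png

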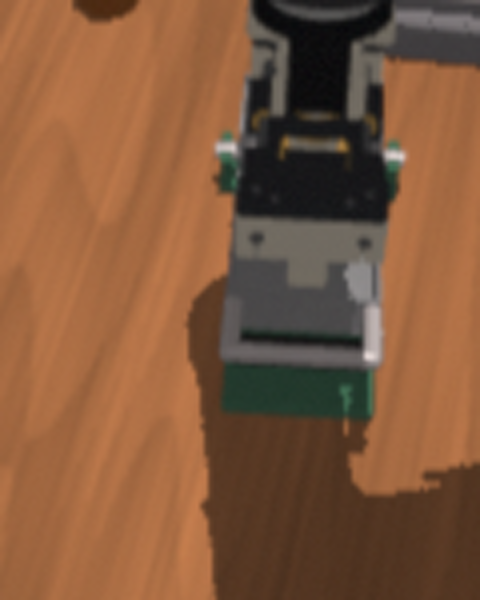

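View pics/t6.png

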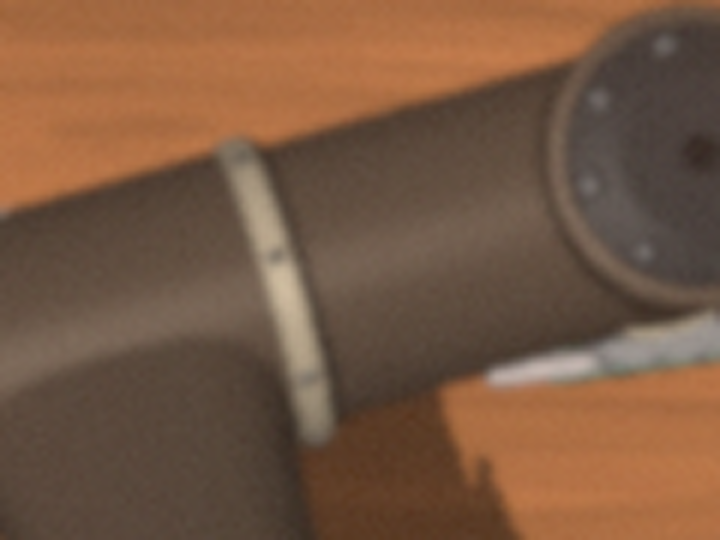

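The gripper is above the bar, which is at about (300,350) in the side crop. I'll grasp it and lift to the stop again.

```bash
python3 - <<'E'
from h import *
def bp(p,h=-16):
    F=frame(AT,p);return H+F@[238,0,20+h],tq(F)
t,q=bp(.2);bot.line_to(t,150)
bot.move_gripper(8,force=35);st("grip")
for p,v in((.3,60),(.41,60),(.45,40),(.462,30)):
    t,q=bp(p);bot.line_to(t,v,q);st(p)
bot.pause(.1)
bot.move_gripper(30)
t,q=bp(.46,60);bot.line_to(t,200)
t2=t+np.array([0,-20,100]);bot.line_to(t2,250);st("up")
snap("side","s7",(250,150,140,150),4);snap("top","t7",(180,180,200,100),4)
E
```

```text
grip 29.33 F tray [3.3 1.8 4.5] M [ 0.4  -0.16 -0.15] w 10.7
0.3 29.88 F tray [4.5 0.4 1.6] M [ 0.01 -0.71 -0.05] w 10.7
0.41 30.47 F tray [ 5.  -1.1  0.6] M [-0.36 -0.51 -0.02] w 10.8
0.45 30.86 F tray [ 4.9 -1.6 -2.5] M [-0.67 -0.28  0.03] w 11.0
0.462 31.11 F tray [ 4.2 -3.3 -2.3] M [-0.97 -0.05 -0.01] w 10.9
up 32.88 F tray [ 0.8  0.9 -0.6] M [ 0.01  1.48 -0.01] w 30.3
```

View pics/s7_full.png

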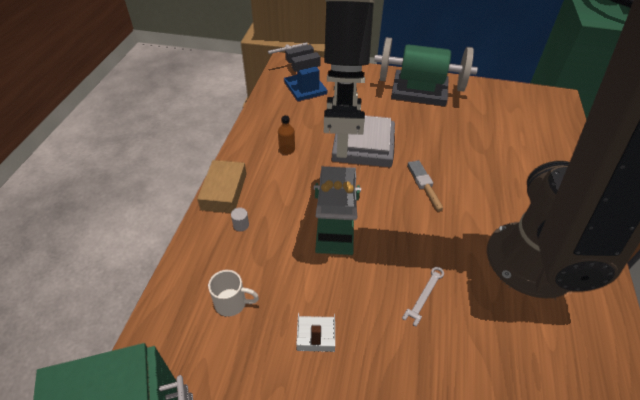

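View pics/t7.png

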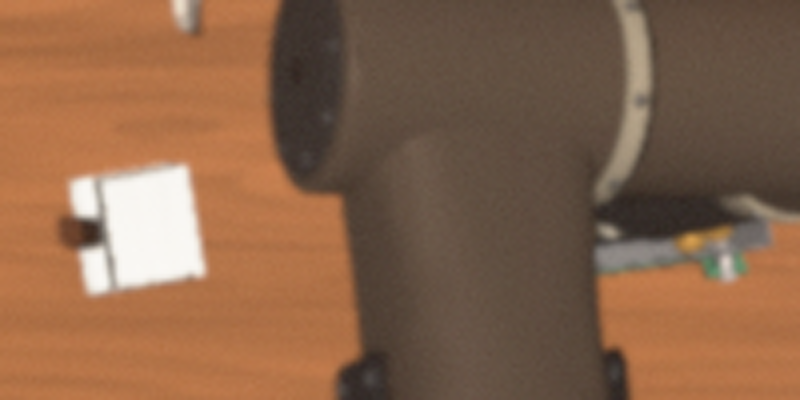

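The tray is back up and the scoop stands flat on the bench, at about (316,333) in the side view and (137,230) in the top crop. Zooming in on both.

```bash
python3 - <<'E'
import cv2,numpy as np
s=cv2.imread("pics/s7_full.png");t=cv2.imread("pics/t7_full.png")
def cr(im,x,y,w,h,k): return cv2.resize(im[y:y+h,x:x+w],None,fx=k,fy=k,interpolation=cv2.INTER_CUBIC)
cv2.imwrite("pics/z7a.png",cr(s,286,305,64,50,10));cv2.imwrite("pics/z7b.png",cr(t,190,215,64,44,10));cv2.imwrite("pics/z7c.png",cr(s,300,150,75,70,8))
E
```

```text
(no output)
```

View pics/z7a.png

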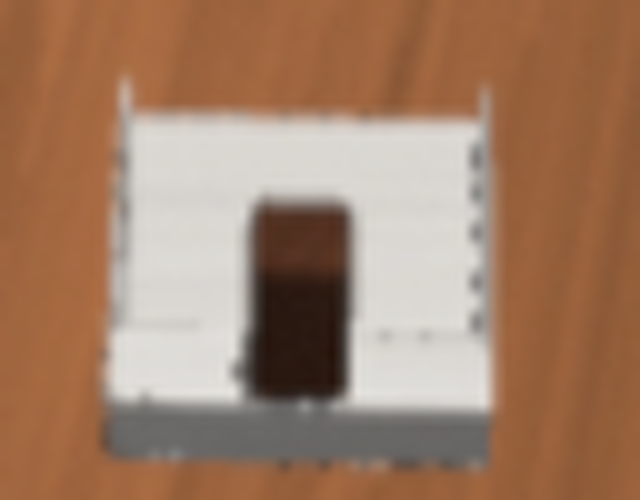

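View pics/z7b.png

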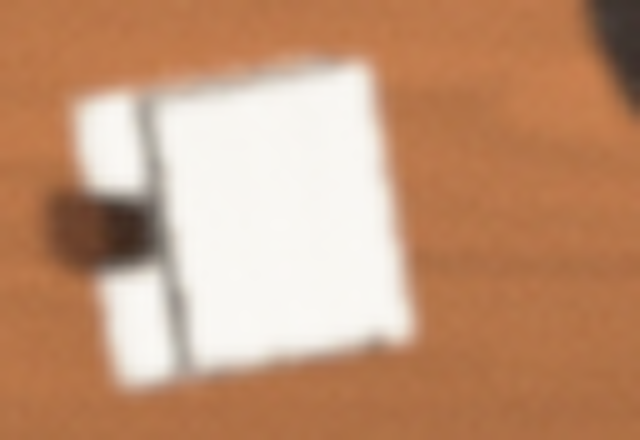

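View pics/z7c.png

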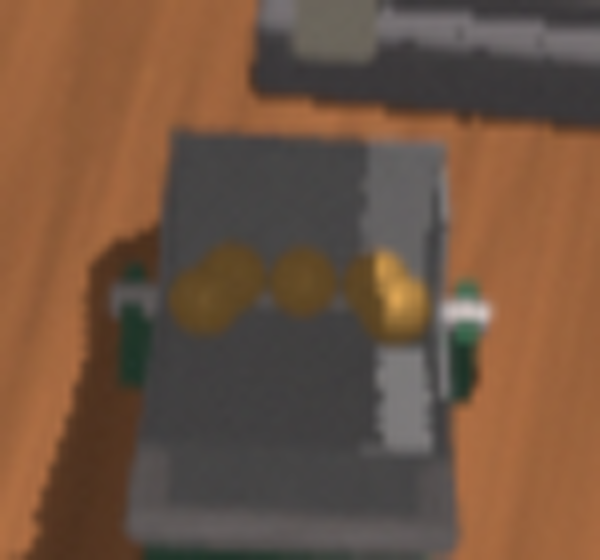

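```bash
python3 - <<'E'
from h import *
def px(x,y,bx,by,k): return (x+.5)/k-.5+bx,(y+.5)/k-.5+by
T=lambda x,y,z:onz("top",*px(x,y,190,215,10),z)
S=lambda x,y,z:onz("side",*px(x,y,286,305,10),z)
for n,A,B,C_,D in(("top",T(372,62,1.5),T(412,338,1.5),T(75,100,30),T(122,388,30)),("side",S(128,112,1.5),S(485,120,1.5),S(107,402,30),S(490,410,30))):
    no=(A+B)/2;ba=(C_+D)/2;d=(ba-no)[:2];e=(A-B+C_-D)[:2]
    print(n,np.round(no,1),np.round(ba,1),"len",np.hypot(*d),"yaw",np.rad2deg(np.arctan2(d[1],d[0])),90+np.rad2deg(np.arctan2(e[1],e[0])),"c",np.round((no+ba)[:2]/2,1))
print("handle",T(75,228,95),S(303,237,95))
E
```

```text
top [516.4 283.5   1.5] [500.3 366.6  30. ] len 84.62586754775502 yaw 100.95078173372092 100.69653826439061 c [508.3 325. ]
side [517.4 285.1   1.5] [500.9 368.   30. ] len 84.54450966004673 yaw 101.23478484371907 101.37533694578215 c [509.2 326.5]
handle [501.79047396 358.65448402  95.        ] [502.03338559 359.87517437  95.        ]
```

```bash
sed -i 's/^HG=60./HG=52./;s/^SC=.*/SC=np.array([508.7,325.7,0.]);AS=np.deg2rad(101.0)/' h.py; python3 - <<'E'
from h import *
t,q=scp(SC,0,AS)
bot.line_to(t+[0,0,70],260,q);bot.line_to(t,140)
bot.move_gripper(14,force=60);st("grip")
bot.line_to(t+[0,0,215],260)
T=tp(125,15);t2,q2=scp(T+[0,0,125],PT+.03)
print(np.round(t2),"scoop z",(T+[0,0,125])[2])
bot.line_to(t2,260,q2);st("over")
t3,q2=scp(T+[0,0,25],PT+.03)
bot.line_to(t3,200);st("in")
snap("side","s8",(270,120,120,130),5)
# overlay
im=cv2.imread("pics/s8.png");x,y,k=270,120,5
F=frame(AT,PT+.03);c=T+[0,0,25]
def L(P,Q,c):
    q=[tuple(map(int,np.round((v-[x,y]+.5)*k-.5))) for v in proj("side",[P,Q])];cv2.line(im,*q,c,1)
b=[[42,-42.5,0],[42,42.5,0],[42,42.5,30],[42,-42.5,30]]
for i in range(4):L(c+F@b[i],c+F@b[(i+1)%4],(0,0,255))
Ft=frame(AT,PT);L(H+Ft@[238,-44,20],H+Ft@[238,44,20],(0,255,255));
cv2.imwrite("pics/o8.png",im)
E
```

```text
grip 35.55 F tray [3.7 0.9 5.2] M [ 0.25  0.1  -0.05] w 17.6
[525.   0. 287.] scoop z 225.57873960625196
over 38.06 F tray [-0.8 -0.6 -3.2] M [-0.02  1.95  0.03] w 17.8
in 38.71 F tray [-1.1  0.1 -2.2] M [-0.06  1.97 -0.06] w 17.8
```

View pics/o8.png

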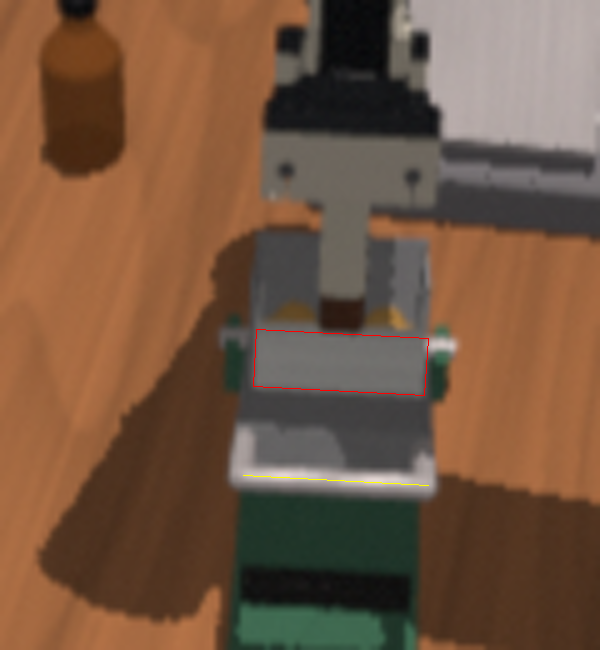

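The overlay matches within a pixel, with the scoop centred and the tray at its stop. Next I'll lower the nose until it touches the tray floor.

```bash
python3 - <<'E'
from h import *
t,q=scp(tp(125,10),PT+.03);bot.line_to(t,100,q)
b=st("n10")
n=10
for n in(6,4,3,2,1,0,-1,-2):
    t,q=scp(tp(123,n),PT+.03);bot.line_to(t,40,q)
    f=st(n)-b
    if f[2]>3:break
E
```

```text
n10 39.2 F tray [-1.3 -0.3 -2.1] M [-0.04  2.    0.05] w 17.7
6 39.46 F tray [-0.6 -0.2 -1. ] M [-0.04  1.95 -0.02] w 18.0
4 39.71 F tray [-0.9  0.2 -2.5] M [0.01 1.97 0.01] w 17.6
3 39.96 F tray [-1.4 -0.  -2.3] M [ 0.01  1.97 -0.02] w 17.4
2 40.21 F tray [-0.9 -0.6 -1.9] M [-0.08  2.01  0.  ] w 17.9
1 40.46 F tray [2.2 1.6 5.6] M [ 0.67  1.37 -0.09] w 18.0
```

```bash
python3 - <<'E'
from h import *
t,q=scp(tp(94,1),PT+.03);bot.line_to(t,90,q);st(94)
for d in(86,78,70,64,58,53,49,46,44.5):
    t,q=scp(tp(d,1),PT+.03);bot.line_to(t,40,q);f=st(d)
    if np.linalg.norm(f)>40:print("STOP");break
snap("side","s9",(270,120,120,130),5)
E
```

```text
94 40.93 F tray [-1.6 -0.4  5. ] M [-0.26  2.28  0.13] w 17.4
86 41.28 F tray [2.7 0.9 7.8] M [-0.16  0.7   0.08] w 17.6
78 41.63 F tray [13.2  1.3 12.7] M [ 0.29 -3.17 -0.15] w 17.7
70 41.98 F tray [38.5  3.8 26.9] M [  1.39 -13.35  -0.2 ] w 17.6
STOP
```

View pics/s9.png

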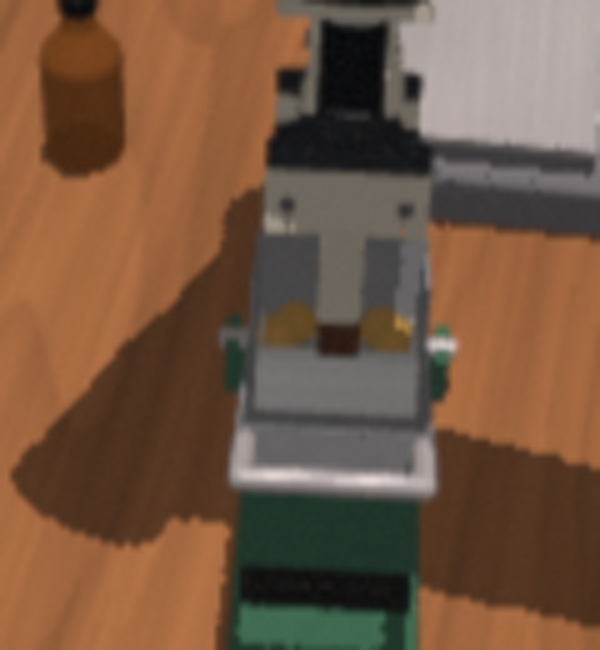

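At d≈70 the force climbs to 38 N. One rear knob on each side, at (290,325) and (390,325), is jammed between the front edges of the scoop's walls and the front row. I'll ease off and wiggle sideways within the 3.5 mm clearance while advancing.

```bash
cat >> h.py <<'E'
def go(d,y,n=1,p=PT+.03,v=60,yaw=0):
    F=frame(AT,PT);c=tp(d,n)+F[:,1]*y;t,q=scp(c,p,AT+yaw);bot.line_to(t,v,q);return st((d,y))
E
python3 - <<'E'
from h import *
go(79,0);
for d,y in((77,3),(73,3),(73,-3),(70,-3),(70,3),(67,3),(67,-3)):
    f=go(d,y,v=70)
    if np.linalg.norm(f)>50:print("STOP");break
snap("side","s10",(270,120,120,130),5)
E
```

```text
(79, 0) 42.33 F tray [12.9 -0.2 12.9] M [ 0.16 -2.66  0.03] w 17.9
(77, 3) 42.58 F tray [14.2 -3.  11.5] M [-1.39 -4.    0.29] w 17.8
(73, 3) 42.83 F tray [ 6.7 -1.8  9.8] M [-0.81 -1.07  0.05] w 17.8
(73, -3) 43.08 F tray [ 6.8  5.3 13.9] M [ 1.83 -0.27 -0.18] w 17.7
(70, -3) 43.33 F tray [ 6.1  2.8 11.3] M [ 1.05 -0.52 -0.04] w 17.8
(70, 3) 43.58 F tray [ 2.6 -1.5  6.7] M [-0.66  0.94  0.18] w 18.0
(67, 3) 43.83 F tray [ 5.9 -1.2  8.6] M [-0.39 -0.39  0.05] w 17.7
(67, -3) 44.08 F tray [ 5.   6.1 13.2] M [ 2.29  0.18 -0.24] w 18.0
```

View pics/s10.png

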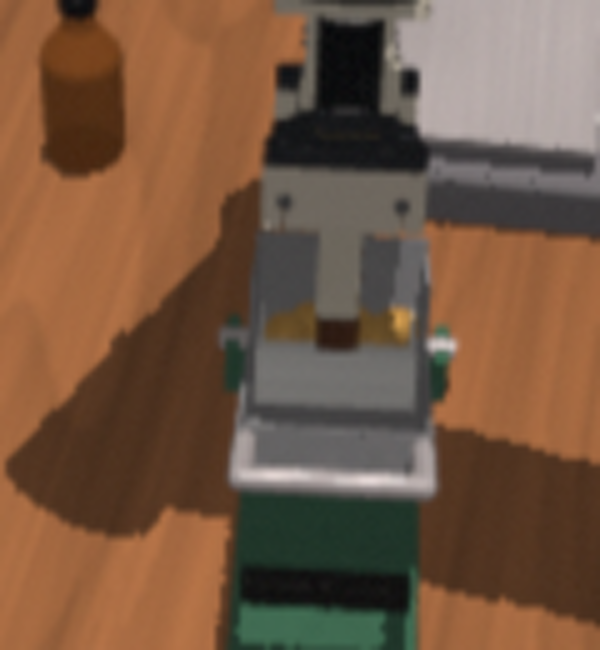

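The wiggle cleared the jam and the forces fell to about 6 N. I'll keep advancing to the guard.

```bash
python3 - <<'E'
from h import *
for d,y in((63,-2),(61,2.5),(57,2.5),(56,-2.5),(52,-2),(51,2),(48,1),(46,-1),(44.5,0)):
    f=go(d,y,v=70)
    if np.linalg.norm(f)>42:print("STOP");break
snap("side","s11",(270,120,120,130),5)
E
```

```text
(63, -2) 44.38 F tray [ 6.5  3.5 11.3] M [ 0.95 -0.24  0.07] w 17.7
(61, 2.5) 44.63 F tray [ 3.3 -1.7  8. ] M [-0.57  0.38  0.15] w 17.8
(57, 2.5) 44.88 F tray [10.  -0.6 11.7] M [-0.28 -1.91  0.04] w 17.7
(56, -2.5) 45.13 F tray [12.6  9.6 18. ] M [ 2.89 -2.66 -0.36] w 17.9
(52, -2) 45.38 F tray [24.1  6.8 22. ] M [ 2.47 -6.83 -0.56] w 17.5
(51, 2) 45.63 F tray [15.5  0.9 15.8] M [ 0.17 -4.46 -0.16] w 17.7
(48, 1) 45.88 F tray [13.1  2.6 15.5] M [ 0.58 -3.13 -0.04] w 17.9
(46, -1) 46.13 F tray [11.9  4.1 14.6] M [ 1.31 -2.69 -0.06] w 17.4
(44.5, 0) 46.38 F tray [12.   1.5 14.6] M [ 0.52 -2.6   0.07] w 17.6
```

View pics/s11.png

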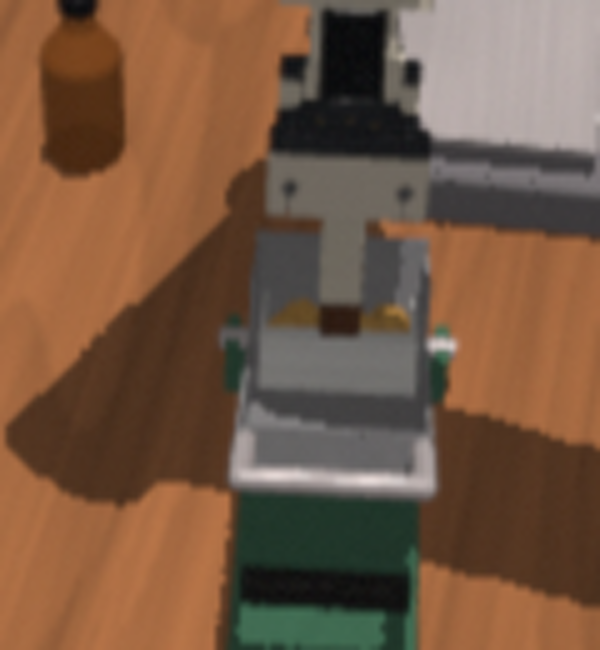

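The nose is almost at the guard and the knobs show as a row inside the scoop at (270–410, 315). Now I'll rotate the nose up along the guard and then lift.

```bash
python3 - <<'E'
from h import *
for ph in(-.15,-.3,-.42,-.52,-.62):
    d=42*np.cos(ph)+2.5;n=42*np.sin(-ph)+1.5
    f=go(d,0,n,PT+ph,v=60)
    if np.linalg.norm(f)>60:print("STOP");break
snap("side","s12",(270,120,120,130),5)
p=bot.read_state()["tcp_pos"];bot.line_to(p+[0,0,75],110);st("up")
snap("side","s13",(270,100,120,130),5)
E
```

```text
(np.float64(44.02838527331377), 0) 46.77 F tray [-1.4  0.4 -4.4] M [ 0.02  0.88 -0.01] w 18.1
(np.float64(42.62413254327545), 0) 47.08 F tray [-1.6  0.5 -5. ] M [0.07 0.18 0.07] w 17.6
(np.float64(40.849735493116945), 0) 47.37 F tray [-2.8  0.5 -4.4] M [ 0.07 -0.08  0.01] w 17.4
(np.float64(38.948405546461295), 0) 47.64 F tray [-2.  -0.1 -4.9] M [ 0.02 -0.54 -0.02] w 17.6
(np.float64(36.682895179826424), 0) 47.92 F tray [-2.7  0.2 -5.2] M [ 0.01 -1.03 -0.04] w 17.9
up 48.8 F tray [-2.2  0.  -4. ] M [-0.   -1.05  0.01] w 17.9
```

View pics/s12.png

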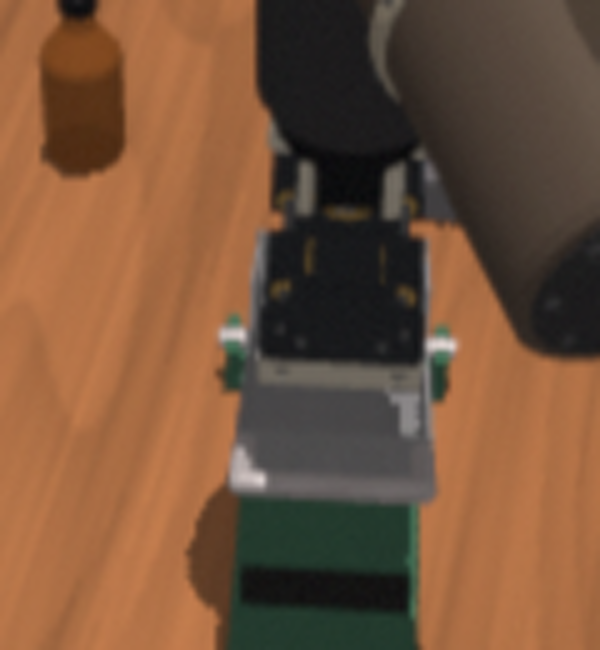

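View pics/s13.png

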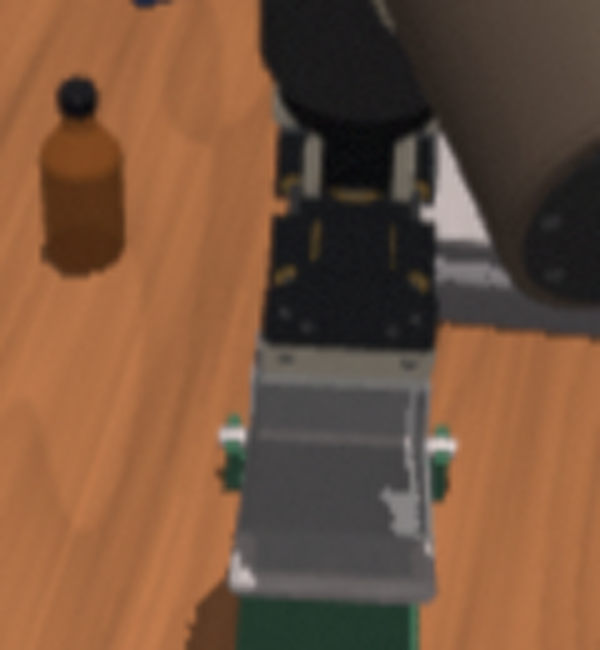

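No knobs remain in the tray, and the wrist force is about 3 N higher, which matches roughly 300 g, so all five. I'll carry the scoop to the scale with the nose still up.

```bash
python3 - <<'E'
from h import *
PC=np.array([499.2,-346.5,60.])
t,q=scp(PC+[0,0,85],-.17);bot.line_to(t,170,q);st("over")
t,q=scp(PC+[0,0,18],-.17);bot.line_to(t,80,q);st("low")
snap("side","s14",(300,60,120,120),5);snap("top","t14",(380,180,120,110),5)
E
```

```text
over 50.53 F tray [-2.4 -0.9 -4.9] M [ 0.01 -1.06  0.01] w 18.0
low 51.52 F tray [-2.4 -0.4 -3.5] M [-0.04 -1.07  0.04] w 17.9
```

View pics/s14.png

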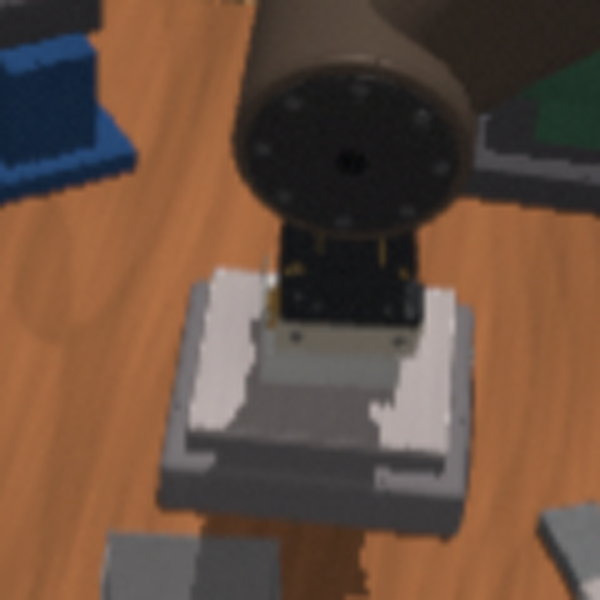

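View pics/t14.png

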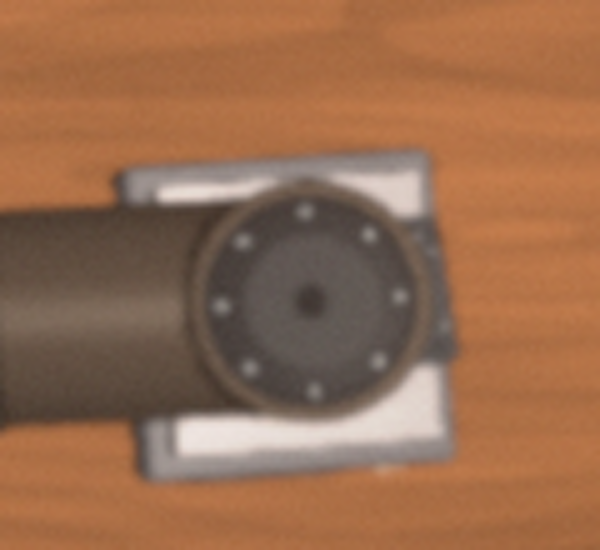

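The scoop is over the middle of the pan in both views. I'll level it slowly, set it down, release and back away.

```bash
python3 - <<'E'
from h import *
PC=np.array([499.2,-346.5,60.])
def pl(p,z,v):
    t,q=scp(PC+[0,0,z],p);bot.line_to(t,v,q)
pl(-.08,7,25);pl(-.03,4,15);pl(-.012,2,10);
b=bot.read_state()["contact_force"];print(bot.read_state()["t"],np.round(b,1))
for z in(1,0,-.6,-1.2,-1.8):
    pl(-.006 if z>0 else 0,z,8);f=bot.read_state()["contact_force"]-b;print(z,np.round(f,1))
    if f[2]>4:break
bot.move_gripper(32);st("rel")
p=bot.read_state()["tcp_pos"];bot.line_to(p+[0,0,60],120);bot.line_to(p+[0,60,190],220);
bot.pause(.05);st("up")
snap("side","s15",(300,60,120,120),5);snap("top","t15",(380,180,120,110),5)
E
```

```text
52.7583 [ 0.8 -0.7 -6.1]
1 [-2.6  2.   6.7]
rel 53.54 F tray [-0.2  0.3 -0.1] M [ 0.01 -0.03 -0.  ] w 31.7
up 55.04 F tray [ 0.3  0.8 -0.7] M [-0.03 -0.02 -0.01] w 32.1
```

View pics/s15.png

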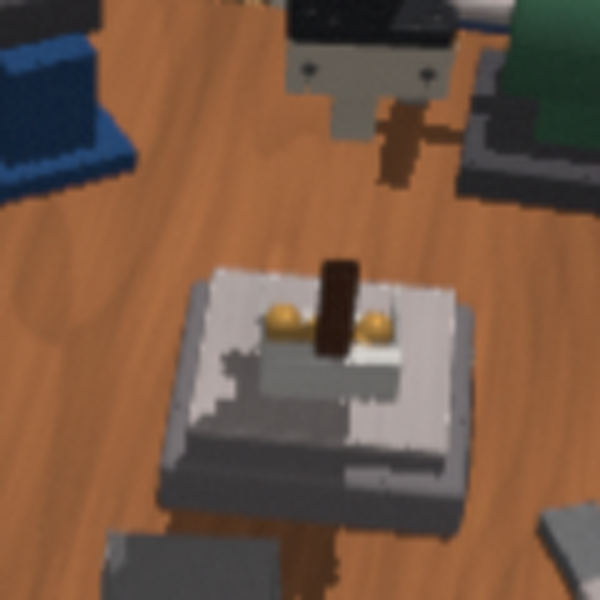

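View pics/s15_full.png

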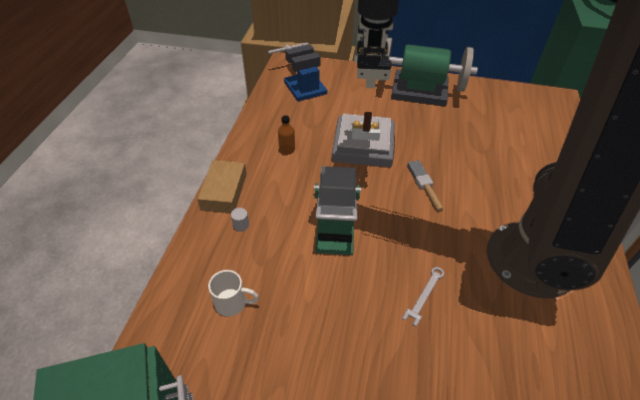

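View pics/t15.png

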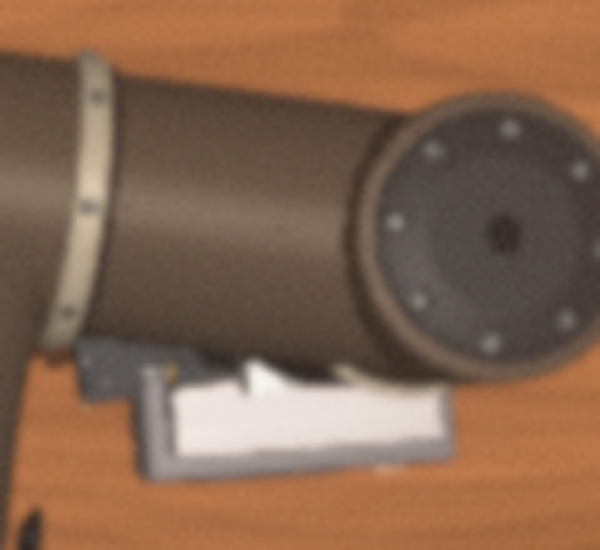

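The side view shows the scoop upright on the pan with knobs at (283,320) and (376,325) against its back, and an empty tray still tipped. The arm hides the top view, so I'll move it aside for a final check.

```bash
python3 - <<'E'
from h import *
p=bot.read_state()["tcp_pos"];bot.line_to(p+[-20,270,40],260);st("aside")
snap("top","t16",(395,195,90,85),7);snap("side","s16",(325,100,80,70),8)
im=cv2.imread("pics/s16.png");x,y,k=325,100,8
F=frame(AT,0);c=np.array([499.2,-346.5,60.])
def L(P,Q,c):
    q=[tuple(map(int,np.round((v-[x,y]+.5)*k-.5))) for v in proj("side",[P,Q])];cv2.line(im,*q,c,1)
b=[[42,-42.5,0],[42,42.5,0],[42,42.5,30],[42,-42.5,30]]
for i in range(4):L(c+F@b[i],c+F@b[(i+1)%4],(0,0,255))
L(c+F@[33,0,30],c+F@[33,0,95],(255,255,0))
cv2.imwrite("pics/o16.png",im)
E
```

```text
aside 56.34 F tray [ 1.  -0.2  0.2] M [-0.04  0.07  0.01] w 31.7
```

View pics/t16.png

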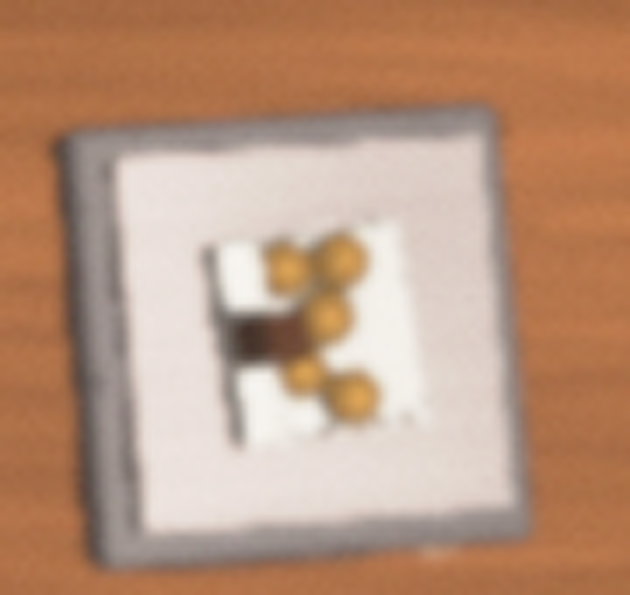

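View pics/o16.png

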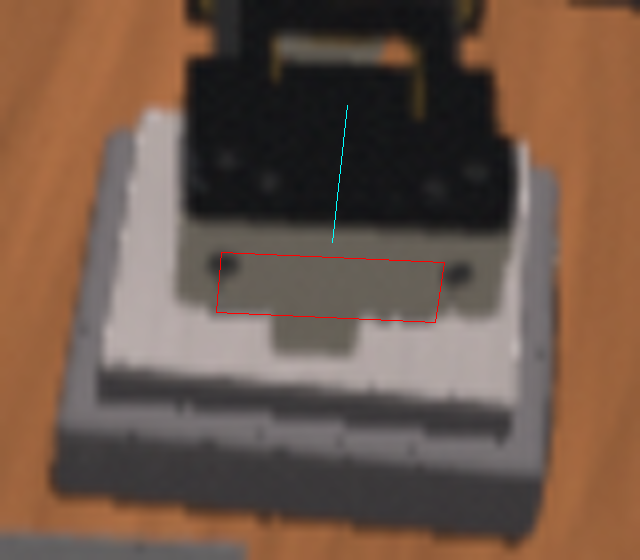

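All five knobs lie inside the scoop, centred on the pan, and its back edge is within a pixel of the flat prediction. Handing in.

```bash
python3 -c "
from plant import bot
bot.close_job()"
```

```text
the job is handed in; nothing more can be done
```

I tipped the tray to its stop, scooped up all five knobs, stood the loaded scoop flat on the scale's pan, and handed the job in with the clock at about 56.4 s of the 64 s. No verdict was reported.

**Last checks:**
- **Knobs:** the final top view shows all five inside the scoop, and the tray is empty.
- **Scoop:** it stands upright near the pan's centre, and its rear corner is within about a pixel of where a flat scoop would appear.
- **Tray:** it is still tipped. I measured it at about 0.45 rad before scooping, and afterwards judged it only by eye.
- **Bottle and mug:** they look unmoved.
- **Arm:** it was clear of everything.

**What went wrong on the way:**
- **Tray knocked down:** on my first move over with the scoop I hit the lifting bar, which dropped the tray to about 0.2 rad and shifted the scoop in the grip. No knob fell. I set the scoop down, tipped the tray to its stop again and regrasped the scoop.
- **Scoop jammed:** while scooping, the scoop jammed on the knobs at up to about 47 N at the wrist. Backing off a little and wiggling it sideways freed it.

**One check was blocked:** the arm was in the way of the last side view, so the flatness check uses the side picture taken just before it.

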